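# Aim the curing torch at the glued knob

## Robot

A 6-joint arm with a two-finger parallel gripper is mounted at the origin on the work surface. World frame = base frame: x ahead of the robot, y to its left, z up, the work surface at z = 0. Lengths are in m, angles in rad, forces in N, time in s.
With the tool pointing down it reaches from about 0.375 to 0.75 m from the base axis. Payload 9 kg.
Tool frame: the origin (TCP) lies at the very end of the fingers, on their centre line; the grasp point (between the pads) lies 19 mm behind it; z points along the fingers, y is the line along which they close (so a half turn about z gives the same grasp; the last joint's range is limited). The gripper opens to 85 mm and grips with 20 to 120 N. Pads are 22 mm wide; open, the fingers measure 114 mm over their backs; the gripper's body (76 mm by 85 mm) begins 54 mm behind the grasp point. The pads swing forward as they close: fully open they stand 13 mm farther back than shut.
Start: joints at [0.886, 0.104, 0.097, 1.564, 0, 1.353], TCP at [0.27, 0.536, 0.231] pointing down, gripper open.
Joint ranges: [-2.99, 2.99], [-0.84, 1.86], [-1.1, 1.16], [-1.84, 2.11], [-1.51, 1.56], [-3.14, 3.14]. Speed limits (rad/s): [2.22, 2.22, 2.57, 3.14, 3.14, 3.14].

## Interface

Orientations are given as a unit quaternion [x, y, z, w].
In Python, from station import robot, vision, workorder gives the robot as it stands.
- The arm moves only by the tool jog_arm, never from a script. Its argument "commands" is a list that holds one entry, the list of rows, each a list of 6 numbers: the shift along the tool's x, y, z each as a share of 200 mm, from -1 to 1, then the turn, a rotation vector about the tool's x, y, z each as a share of 180 degrees, from -1 to 1. A call has 1 to 12 rows; each row is the pose to reach, as a shift and turn from the pose commanded when the call began, along the tool's axes at that moment, turning the shorter way round; what a row does not reach only later rows make up. A row lasts 1/12 s, in which the tool goes at most 41.7 mm and 7.16 degrees, less where a joint would pass 70% of its speed; a pose out of reach is approached as far as the arm can. A call with a number of a shift or a turn outside -1 to 1 is refused whole. A call with a gripper value outside its range is refused whole. "claw" is the closure, from -1 (fully open) to 1 (shut), set as the call begins (left out, the last holds). The fingers move at their own pace and stop on an object; "force" is the grip in N (left out, the last holds). Time passes only in rows, so rows that repeat a pose let the fingers close. It gives the time, the measured TCP pose, the force, the opening and the grip force at its end, in the units of the state.
- robot.read_state(): the state, without advancing time (a new reading comes with each control period).
- vision.camera(name): name is "scene" or "top"; returns a dict with "color" (480x640x3 uint8, red, green, blue), "fx", "fy", "cx", "cy" (pixels), "k1" (the pictures are not rectified: a ray, as slopes to the right and down, at radius r is drawn at 1 + k1 r^2 times it, then the intrinsics apply), "rvec" (rotation vector, rad) and "tvec" (3), from world to camera coordinates, as OpenCV has them. Camera axes: x right, y down, z forward; pixel columns grow to the right and rows downward; lengths in m; the calibration is good to about 2 mm. A picture is of the moment at which its call begins. There is no depth.
- workorder.sign_off(): hands the job in; it is judged then, once.
Trained networks look in a picture, given as the dict that the camera call returned (one of the last four; its "shot" number tells which), for a name from the list of things; names that differ only in an ending like _2 or _b are one class to them, and where a whole thing is asked for, a point or a joint stands for the part that bears it (a point fixed in the world has none). Each returns a list of dicts, best first, with "p" (0 to 1); they miss things now and then, are a little off and sometimes report something else, mostly with a low value. They report only what shows in the picture. A call takes as long as a camera call. They do not tell look-alikes from the thing itself.
- vision.spot_in(picture, thing): "point" ([x, y, z] in m, in world coordinates, good to about 4 mm: the middle of the surface that is visible of it).
The state is a dict: "t": time; "qpos": joint angles; "joint_vel": joint speeds; "effort": joint torques, N m; "tool_pos": TCP position; "orientation": TCP orientation; "force": force on the tool from outside, world axes, zero at the start; "wrist_torque": the same for the moment, N m; "width": finger opening in m; "grasp_force": force on a finger pad.
Only numpy, scipy, OpenCV 4.12 (cv2) and the standard library are available. Lean on these libraries where they do the work, as an engineer would, in place of code of your own. Each camera call takes 0.05 s, during which the arm holds its last target. There are 200 camera calls.

## Task

Set the curing unit by pressing its yellow, blue and green keys fully down in that order, one key at a time and never the red one. Then draw the curing torch up out of its holder, tip it over and hold it raised with its lens facing the amber glass knob on the sloping lamp rose, squarely (in line with the knob, straight onto the rose) and about 5 cm from the knob. Finish while still holding it there, steady in the gripper; do not touch the fixture or the rose with torch or gripper, and leave everything else on the table where it is.

Things in the scene. Friction and masses are not known exactly. Their poses are not given: they have to be found in the camera images.
- unit: curing unit: fixed grey control box, 130 x 130 mm, 42 mm high, black top with four keys in a square (54 mm between neighbours), on the left or the right; origin under its centre
- yellow_top (a point): centre of the top of the yellow key at rest or pressed: round spring key 26 mm across, pushed straight down; which key sits where on the unit varies
- blue_top (a point): centre of the top of the blue key at rest or pressed: round spring key 26 mm across, pushed straight down; which key sits where on the unit varies
- green_top (a point): centre of the top of the green key at rest or pressed: round spring key 26 mm across, pushed straight down; which key sits where on the unit varies
- red_top (a point): centre of the top of the red key at rest or pressed: round spring key 26 mm across, pushed straight down; which key sits where on the unit varies
- yellow (a joint): travel of the yellow key: 0 up, 0.006 m fully down (takes about 4 N); it springs back; counts as pressed beyond 0.004
- blue (a joint): travel of the blue key: 0 up, 0.006 m fully down (takes about 4 N); it springs back; counts as pressed beyond 0.004
- green (a joint): travel of the green key: 0 up, 0.006 m fully down (takes about 4 N); it springs back; counts as pressed beyond 0.004
- red (a joint): travel of the red key: 0 up, 0.006 m fully down (takes about 4 N); it springs back; counts as pressed beyond 0.004
- holder: fixed charging holder on the other side: black foot 116 mm across with an upright round grey cup, outside 60 mm, inside 50 mm, rim 68 mm and inner floor 12 mm above the table; origin under its centre, z up
- torch: loose curing torch, 155 mm long, 0.18 to 0.35 kg, standing lens down in the cup: orange round barrel 32 mm across above a dark head 40 mm across and 40 mm long (the head is hidden in the cup); origin at the centre of the lens face, own z axis from the lens to the black tail. The barrel stands 99 mm out of the cup
- lens (a point): centre of the torch's lens face, its lower end in the cup; light leaves along the torch's own -z
- tail (a point): centre of the torch's tail end, 155 mm from the lens along the torch's axis
- fixture: fixed tilting fixture, steel foot 150 x 160 mm with two blue cheeks (136 mm apart, tops 103 mm above the table), near the middle; origin under its centre
- plate: square grey plate of 110 mm between the cheeks, sloping towards the robot (28 to 42 degrees from level, set stiffly, do not move it), carrying a white lamp rose 100 mm across; origin on the tilt axis 90 mm above the table, own z axis straight out of the sloping face, towards the robot and up
- knob (a point): centre of the outer end of the amber glass knob (22 mm across, stands 12 mm out of the rose) at the middle of the rose, 32 mm from the plate's origin along the plate's z
- red_bin: empty red open bin, 90 x 130 mm, 50 mm high, in front of the robot; origin under its centre
- tape: roll of yellow tape lying flat beside the red bin, 90 mm across, 24 mm high; origin under its centre
- spare_rose: spare metal lamp rose lying flat, 100 mm across, 12 mm high; origin under its centre
- screwdriver: red-handled screwdriver lying across at the back right, before the mug, about 200 mm long; origin on its underside
- flask: green glass bottle with orange cap, 64 mm across, 190 mm high, at the back left; origin under its centre
- mug: white mug, 76 mm across, 90 mm high, at the back right; origin under its centre
Mind the look-alikes: they are no part of the job. Of the things that look like the fixture, the middle-sized one is meant.

How it is judged:
By the outcome, as a careful person would: the job done as asked, in the order asked, and still so for the second after the job is handed in, while the arm keeps its last pose, push and grip.
It also fails if it takes over 58 s, if anything falls off the work surface, if the arm or the gripper's body presses on something with over 40 N, if the wrist force passes 120 N, or if a joint passes its speed limit or range.

## Working session

There is one attempt and no reset: what is moved stays moved. The work goes in short steps, Python scripts to look and compute and a tool call to move; the robot and the scene stay as the last step left them, time stands still between calls to the robot, and variables do not carry over. Pictures are saved under pics/ and viewed, at most 10 in all, crops included, and the job is handed in when it is done.

Besides the shell and the picture viewer there is one more tool, called as a command line: name --argument value ..., lists and objects as JSON in quotes. jog_arm: Moves the arm, as the interface text tells. Shift numbers are shares of 200 mm and turn numbers shares of 180 degrees, none past 1 either way. Its arguments: {"type":"object","properties":{"commands":{"type":"array","items":{"type":"array","items":{"type":"array","items":{"type":"number"}}}},"claw":{"type":"number"},"force":{"type":"number"}},"required":["commands"]}

```bash
ls; mkdir -p pics; cat > h.py <<'E'
import numpy as np, cv2
from scipy.spatial.transform import Rotation as R
from station import robot, vision, workorder
def shot(n,fn=None):
    p=vision.camera(n)
    if fn: cv2.imwrite('pics/'+fn,cv2.cvtColor(p['color'],cv2.COLOR_RGB2BGR))
    return p
def proj(p,X):
    K=np.array([[p['fx'],0,p['cx']],[0,p['fy'],p['cy']],[0,0,1.]])
    return cv2.projectPoints(np.float64(X).reshape(-1,1,3),np.float64(p['rvec']),np.float64(p['tvec']),K,np.array([p['k1'],0,0,0.]))[0].reshape(-1,2)
def ray(p,uv):
    d=np.array([(uv[0]-p['cx'])/p['fx'],(uv[1]-p['cy'])/p['fy']]);s=d.copy()
    for _ in range(30): s=d/(1+p['k1']*(s@s))
    Rm=R.from_rotvec(p['rvec']).as_matrix();v=Rm.T@np.r_[s,1]
    return -Rm.T@np.array(p['tvec']),v/np.linalg.norm(v)
def onz(p,uv,z):
    c,v=ray(p,uv);return c+v*(z-c[2])/v[2]
def tri(rays):
    A=0;b=0
    for c,v in rays:
        M=np.eye(3)-np.outer(v,v);A=A+M;b=b+M@c
    return np.linalg.solve(A,b)
E
python3 - <<'E'
from h import *
s=robot.read_state();print({k:np.round(v,3).tolist() for k,v in s.items()})
for n in('scene','top'):
    p=shot(n,n+'0.png');print(n,np.round(p['tvec'],3),np.round(ray(p,(320,240)),3).tolist())
    for t in 'unit yellow_top blue_top green_top red_top holder torch tail fixture plate knob red_bin tape spare_rose screwdriver flask mug'.split():
        print(t,[(np.round(d['point'],3).tolist(),round(d['p'],2)) for d in vision.spot_in(p,t)[:4]])
E
```

```text
pics
{'t': 0.0, 'qpos': [0.886, 0.105, 0.096, 1.564, 0.0, 1.353], 'joint_vel': [-0.001, 0.001, -0.003, 0.001, 0.001, -0.001], 'effort': [-0.0, -55.695, 50.364, 0.017, -0.0, -0.0], 'tool_pos': [0.27, 0.536, 0.231], 'orientation': [0.231, 0.973, -0.001, -0.0], 'force': [1.03, 0.012, 0.126], 'wrist_torque': [-0.027, -0.025, -0.044], 'grasp_force': 0.0, 'width': 0.086}
scene [-0.337 -0.172  1.414] [[1.019, -0.542, 0.9], [-0.494, 0.491, -0.718]]
unit [([0.502, -0.288, 0.042], 0.8)]
yellow_top [([0.558, 0.308, 0.121], 0.5), ([0.451, -0.249, 0.063], 0.42), ([0.504, -0.25, 0.062], 0.19)]
blue_top [([0.56, 0.3, 0.006], 0.15)]
green_top [([0.503, -0.248, 0.061], 0.59)]
red_top [([0.503, -0.298, 0.058], 0.54)]
holder [([0.561, 0.296, 0.008], 0.71), ([0.412, -0.086, 0.018], 0.22)]
torch [([0.555, 0.305, 0.126], 0.58), ([0.562, 0.298, 0.006], 0.26)]
tail [([0.556, 0.314, 0.122], 0.69), ([0.692, 0.317, 0.011], 0.21)]
fixture [([0.277, -0.307, 0.045], 0.94), ([0.679, -0.064, 0.016], 0.79), ([0.245, 0.264, 0.048], 0.76), ([0.451, -0.248, 0.064], 0.65)]
plate [([0.27, -0.306, 0.079], 0.97), ([0.228, 
[... 934 characters left out ...]
ail [([0.543, 0.309, 0.137], 0.59)]
fixture [([0.222, 0.278, 0.148], 0.95), ([0.645, -0.04, 0.093], 0.9), ([0.259, -0.29, 0.075], 0.77)]
plate [([0.208, 0.288, 0.156], 0.92), ([0.261, -0.299, 0.078], 0.81), ([0.652, -0.045, 0.11], 0.61)]
knob [([0.652, -0.042, 0.11], 0.82), ([0.263, -0.296, 0.083], 0.6), ([0.213, 0.293, 0.161], 0.59)]
red_bin [([0.412, -0.083, 0.001], 0.7)]
tape [([0.403, 0.076, 0.023], 0.85)]
spare_rose [([0.442, -0.245, 0.063], 0.7), ([0.701, 0.325, 0.006], 0.67), ([0.469, -0.269, 0.042], 0.31)]
screwdriver [([0.753, -0.292, 0.024], 0.88), ([0.493, -0.244, 0.062], 0.38)]
flask [([0.756, 0.175, 0.124], 0.66), ([0.4, 0.077, 0.026], 0.16)]
mug [([0.786, -0.221, 0.047], 0.93)]
```

View pics/scene0.png

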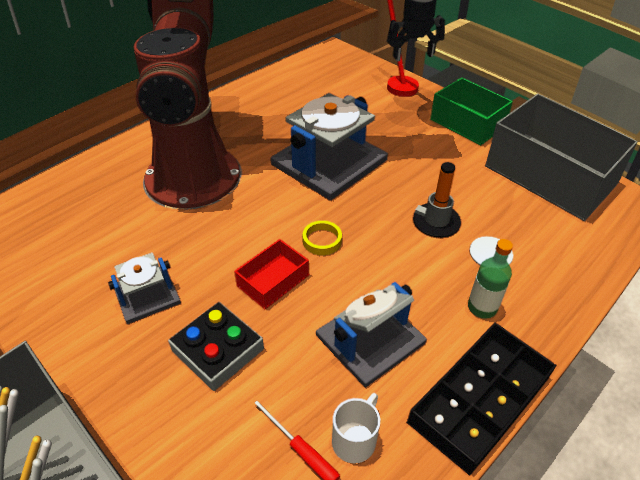

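View pics/top0.png

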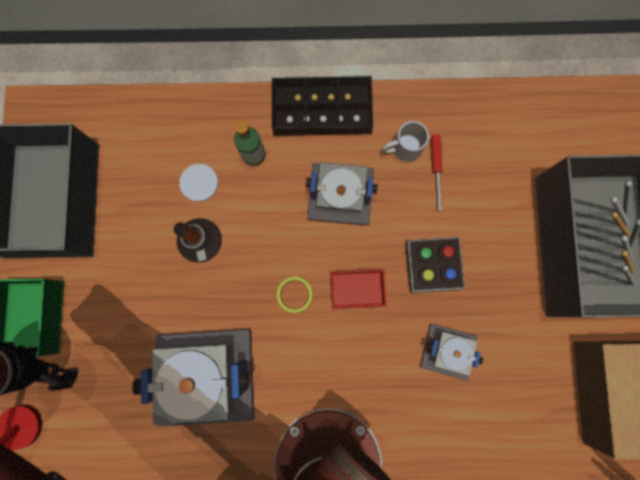

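The scene shows the keys at about yellow (215,316), blue (193,333), green (234,332) and red (210,351). The torch tail is at (447,168) and the middle fixture's knob at (369,300). In the top view green is (426,253), red (448,252), yellow (428,275), blue (451,273), tail (181,229) and knob (341,189).

```bash
cat > m.py <<'E'
from h import *
def blob(p,c,r,f,big=True):
    h=cv2.cvtColor(p['color'],cv2.COLOR_RGB2HSV).astype(int);x0,y0=c[0]-r,c[1]-r
    m=f(h[y0:y0+2*r+1,x0:x0+2*r+1]).astype(np.uint8)
    n,l,st,ce=cv2.connectedComponentsWithStats(m)
    k=1+np.argmax(st[1:,4]);return ce[k]+[x0,y0],st[k,4],(l==k).astype(np.uint8),(x0,y0)
E
python3 - <<'E'
from m import *
S=shot('scene');T=shot('top')
hue=lambda a,b:(lambda h:(h[...,0]>=a)&(h[...,0]<=b)&(h[...,1]>150)&(h[...,2]>90))
red=lambda h:((h[...,0]<8)|(h[...,0]>172))&(h[...,1]>150)&(h[...,2]>90)
for n,a,b,f in[('yellow',(215,316),(428,275),hue(24,34)),('blue',(193,333),(451,273),hue(105,128)),('green',(234,332),(426,253),hue(40,90)),('red',(210,351),(448,252),red)]:
    u,A,_,_=blob(S,a,12,f);v,B,_,_=blob(T,b,11,f)
    print(n,u.round(1),A,v.round(1),B,tri([ray(S,u),ray(T,v)]).round(4),onz(S,u,.054).round(4),onz(T,v,.054).round(4))
def crop(p,c,r,k): return cv2.cvtColor(cv2.resize(p['color'][c[1]-r:c[1]+r,c[0]-r:c[0]+r],None,fx=k,fy=k,interpolation=cv2.INTER_CUBIC),cv2.COLOR_RGB2BGR)
a=np.vstack([np.hstack([crop(S,(375,312),35,5.6),crop(T,(341,190),35,5.6)]),np.hstack([crop(S,(440,195),35,5.6),crop(T,(195,237),35,5.6)])])
a=cv2.resize(a,(600,600));print(a.shape);cv2.imwrite('pics/c1.png',a)
E
```

```text
yellow [214.8 314.8] 121 [429.9 272.4] 20 [ 0.4486 -0.2516  0.0686] [ 0.4387 -0.2464  0.054 ] [ 0.4498 -0.2549  0.054 ]
blue [192.4 332. ] 134 [450.4 273.1] 65 [ 0.4465 -0.303   0.061 ] [ 0.4413 -0.3014  0.054 ] [ 0.4474 -0.3044  0.054 ]Traceback (most recent call last):
  File "<stdin>", line 6, in <module>
  File "m.py", line 6, in blob
    k=1+np.argmax(st[1:,4]);return ce[k]+[x0,y0],st[k,4],(l==k).astype(np.uint8),(x0,y0)
        ~~~~~~~~~^^^^^^^^^^
    return _wrapfunc(a, 'argmax', axis=axis, out=out, **kwds)
    return bound(*args, **kwds)
ValueError: attempt to get argmax of an empty sequence
```

```bash
python3 - <<'E'
from m import *
S=shot('scene');T=shot('top')
hue=lambda a,b:(lambda h:(h[...,0]>=a)&(h[...,0]<=b)&(h[...,1]>100)&(h[...,2]>80))
red=lambda h:((h[...,0]<8)|(h[...,0]>172))&(h[...,1]>100)&(h[...,2]>80)
for n,a,b,f in[('yellow',(215,316),(428,275),hue(21,38)),('blue',(193,333),(451,273),hue(100,130)),('green',(234,332),(426,253),hue(40,90)),('red',(210,351),(448,252),red)]:
    u,A,_,_=blob(S,a,12,f);v,B,_,_=blob(T,b,11,f)
    print(n,u.round(1),A,v.round(1),B,tri([ray(S,u),ray(T,v)]).round(4),onz(S,u,.06).round(4),onz(T,v,.06).round(4))
def crop(p,c,r,k): return cv2.cvtColor(cv2.resize(p['color'][c[1]-r:c[1]+r,c[0]-r:c[0]+r],None,fx=k,fy=k,interpolation=cv2.INTER_CUBIC),cv2.COLOR_RGB2BGR)
a=np.vstack([np.hstack([crop(S,(375,312),35,5.6),crop(T,(341,190),35,5.6)]),np.hstack([crop(S,(440,195),35,5.6),crop(T,(195,237),35,5.6)])])
a=cv2.resize(a,(600,600));print(a.shape);cv2.imwrite('pics/c1.png',a)
E
```

```text
yellow [215.  315.8] 148 [427.9 274.8] 115 [ 0.4437 -0.249   0.0581] [ 0.4449 -0.2498  0.06  ] [ 0.4437 -0.2484  0.06  ]
blue [192.4 332.2] 146 [450.4 273.1] 102 [ 0.4465 -0.3031  0.0603] [ 0.4459 -0.3034  0.06  ] [ 0.4468 -0.3027  0.06  ]
green [233.4 331. ] 125 [425.7 252.5] 92 [ 0.4976 -0.2461  0.0609] [ 0.4966 -0.2463  0.06  ] [ 0.498  -0.2458  0.06  ]
red [211.  349.7] 175 [448.  251.2] 112 [ 0.5002 -0.3006  0.0588] [ 0.5006 -0.3013  0.06  ] [ 0.5003 -0.2999  0.06  ]
(600, 600, 3)
```

View pics/c1.png

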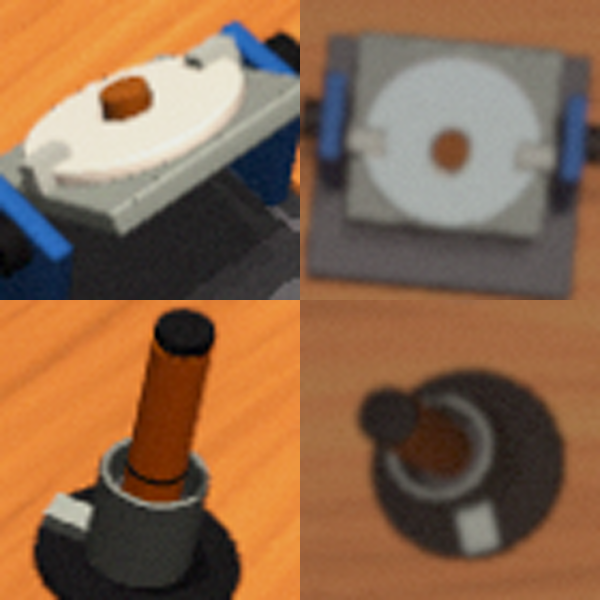

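The crop shows the rose ellipse cleanly in both views. The torch leans slightly in the cup. Its tail is at about (447.9,166.3) in the scene and (180.5,229.1) in the top view, and the cup rim is centred at (441.2,199.9) and (192.7,236.1).

```bash
cat > fit.py <<'E'
from m import *
from scipy.optimize import least_squares
S=shot('scene');T=shot('top')
print('tail',tri([ray(S,(447.9,166.3)),ray(T,(180.5,229.1))]).round(4),'rim',tri([ray(S,(441.2,199.9)),ray(T,(192.7,236.1))]).round(4))
orange=lambda h:(h[...,0]<16)&(h[...,1]>130)&(h[...,2]>40)
ku,_,_,_=blob(S,(369,300),9,orange);kv,_,_,_=blob(T,(341,190),8,orange)
print('knob',ku,kv,tri([ray(S,ku),ray(T,kv)]).round(4))
def contour(p,c,thr,k=4):
    im=cv2.GaussianBlur(cv2.resize(p['color'],None,fx=k,fy=k,interpolation=cv2.INTER_CUBIC),(0,0),2)
    h=cv2.cvtColor(im,cv2.COLOR_RGB2HSV);m=((h[...,1]<75)&(h[...,2]>thr)).astype(np.uint8)
    r=34*k;x0,y0=c[0]*k-r,c[1]*k-r;m=m[y0:y0+2*r,x0:x0+2*r]
    n,l,st,ce=cv2.connectedComponentsWithStats(m);j=1+np.argmax(st[1:,4])
    ct=max(cv2.findContours((l==j).astype(np.uint8),0,cv2.CHAIN_APPROX_NONE)[0],key=len)[:,0]
    v=im[y0:y0+2*r,x0:x0+2*r][...,::-1].copy();cv2.polylines(v,[ct[:,None]],1,(0,0,255),1)
    return (ct[::4]+[x0,y0]+.5)/k-.5,v,(x0,y0),k
cs,vs,os_,k=contour(S,(373,310),200);ctt,vt,ot,_=contour(T,(341,190),165)
th=np.linspace(0,2*np.pi,90,endpoint=False)
def frame(q):
    x,y,yaw,tilt,t=q;Rm=R.from_euler('zy',[yaw,-tilt]).as_matrix() # normal toward -x and up
    return np.array([x,y,.09]),Rm
def hull(p,q):
    o,Rm=frame(q);P=[o+(Rm@np.array([.05*np.cos(th),.05*np.sin(th),0*th+z])).T for z in(.02,.02-q[4])]
    return cv2.convexHull(np.float32(proj(p,np.vstack(P))))
def res(q):
    kp=frame(q)[0]+frame(q)[1]@[0,0,.028]
    H=[(hull(S,q),cs),(hull(T,q),ctt)]
    return np.r_[[cv2.pointPolygonTest(h,(float(a),float(b)),True) for h,c in H for a,b in c],4*(proj(S,kp)[0]-ku),4*(proj(T,kp)[0]-kv)]
if __name__=='__main__':
    f=least_squares(res,[.66,-.05,-.05,.6,.006],loss='soft_l1',f_scale=.5,diff_step=1e-3,x_scale=[.01,.01,.1,.1,.005],bounds=([.5,-.2,-.6,.3,.001],[.8,.1,.6,.9,.013]))
    q=f.x;o,Rm=frame(q);print(q.round(4),'tilt',np.degrees(q[3]),'yaw',np.degrees(q[2]),'n',Rm[:,2].round(4),'knob',(o+.032*Rm[:,2]).round(4),np.median(abs(f.fun)),f.fun[-4:].round(2))
    for g in(.5,.55,.6,.65,.7): # cost profile over tilt
        r=least_squares(lambda a:res([a[0],a[1],a[2],g,a[3]]),[q[0],q[1],q[2],q[4]],loss='soft_l1',f_scale=.5,diff_step=1e-3,bounds=([.5,-.2,-.6,.001],[.8,.1,.6,.013]));print(g,r.cost.round(1),r.x.round(3))
    for v,oo,p in((vs,os_,S),(vt,ot,T)):
        cv2.polylines(v,[np.int32((hull(p,q)[:,0]+.5)*k-.5-oo)[:,None]],1,(0,255,0),1)
    cv2.imwrite('pics/f1.png',np.hstack([vs,vt]))
E
python3 fit.py
```

```text
tail [0.5474 0.3205 0.1633] rim [0.5481 0.3204 0.0652]
knob [368.85227273 299.48863636] [340.76923077 189.69230769] [ 0.6453 -0.0418  0.1084]
[ 0.6649 -0.0446 -0.1773  0.672   0.001 ] tilt 38.50241520755265 yaw -10.158342294978617 n [-0.6225  0.      0.7826] knob [ 0.645  -0.0446  0.115 ] 1.2986252352727568 [ 1.21  1.33  5.53 -4.63]
0.5 299.9 [ 0.659 -0.042 -0.185  0.001]
0.55 263.7 [ 0.661 -0.042  0.336  0.001]
0.6 222.6 [ 0.664 -0.045 -0.477  0.001]
0.65 195.7 [ 0.665 -0.045  0.122  0.001]
0.7 196.3 [ 0.665 -0.044 -0.026  0.002]
```

View pics/f1.png

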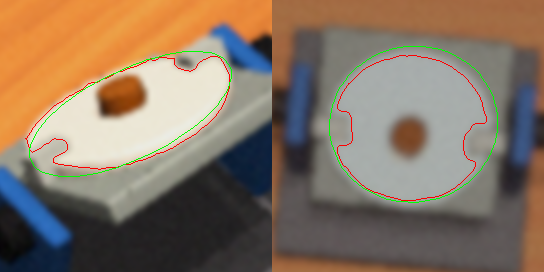

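```bash
sed -i "s/from_euler('zy'/from_euler('ZY'/; s/(341,190),165)/(341,190),158)/; s/pics\/f1/pics\/f2/" fit.py; python3 fit.py; python3 - <<'E'
from h import *
T=vision.camera('top')
g=cv2.cvtColor(T['color'],cv2.COLOR_RGB2HSV)
print(g[175,305:378,2].tolist());print(g[155:225,336,2].tolist())
E
```

```text
tail [0.5474 0.3205 0.1633] rim [0.5481 0.3204 0.0652]
knob [368.78409091 299.43181818] [340.76923077 189.69230769] [ 0.6452 -0.0418  0.1086]
[ 0.6642 -0.0449 -0.1378  0.6434  0.0017] tilt 36.86223158486484 yaw -7.89591907315552 n [-0.5942  0.0824  0.8001] knob [ 0.6452 -0.0422  0.1156] 1.03485517005209 [ 4.67 -1.47  2.13 -4.92]
0.5 215.5 [ 0.662 -0.047 -0.325  0.001]
0.55 183.7 [ 0.664 -0.046 -0.248  0.001]
0.6 158.1 [ 0.664 -0.045 -0.182  0.001]
0.65 151.1 [ 0.664 -0.045 -0.138  0.002]
0.7 155.9 [ 0.663 -0.044 -0.144  0.005]
[155, 152, 151, 151, 152, 137, 99, 102, 126, 131, 114, 92, 79, 83, 110, 120, 122, 125, 128, 129, 140, 156, 167, 172, 172, 174, 171, 174, 173, 172, 172, 173, 173, 176, 171, 174, 174, 174, 172, 174, 171, 174, 173, 175, 176, 173, 176, 173, 171, 172, 168, 158, 142, 133, 130, 127, 129, 129, 130, 128, 121, 101, 92, 87, 87, 88, 84, 91, 119, 142, 153, 156, 158]
[161, 165, 163, 164, 163, 161, 161, 155, 139, 127, 128, 126, 129, 138, 152, 169, 173, 174, 173, 173, 173, 174, 172, 175, 171, 170, 172, 173, 170, 171, 168, 163, 151, 141, 134, 131, 131, 143, 156, 166, 170, 173, 171, 175, 170, 172, 170, 170, 174, 173, 167, 147, 107, 75, 66, 71, 78, 80, 87, 90, 94, 94, 95, 90, 94, 89, 80, 96, 131, 155]
```

View pics/f2.png

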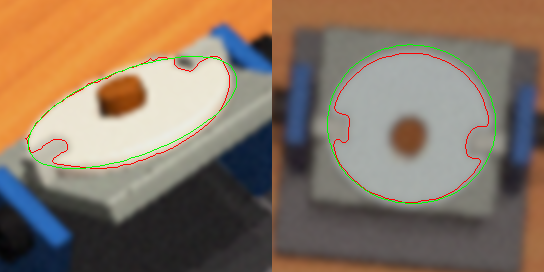

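```bash
python3 - <<'E'
s=open('fit.py').read()
s=s.replace('(341,190),158)','(341,190),150)').replace('[.66,-.05,-.05,.6,.006]','[.66,-.05,-.05,.6,.006,0,0,0,0]').replace("x,y,yaw,tilt,t=q;","x,y,yaw,tilt=q[:4];")
s=s.replace("np.vstack(P))))","np.vstack(P))+(q[5:7] if p is S else q[7:9])))").replace("4*(proj(S,kp)[0]-ku),4*(proj(T,kp)[0]-kv)]","4*(proj(S,kp)[0]+q[5:7]-ku),4*(proj(T,kp)[0]+q[7:9]-kv),np.array(q[5:9])*4]")
s=s.replace(",.1,.1,.005]",",.1,.1,.005,1,1,1,1]").replace(".3,.001]",".3,.001,-3,-3,-3,-3]").replace(".9,.013]",".9,.013,3,3,3,3]").replace('f.fun[-4:]','f.fun[-8:]').replace('pics/f2','pics/f3')
i=s.index("    for g in");j=s.index("    for v,oo")
s=s[:i]+"""    for thz,P in((.012,[(307.9,219.2),(369.5,223.4)]),(.06,[(306+45/4.286,155+222/4.286),(306+235/4.286,155+240/4.286)])):
        a,b=[onz(T,u,thz) for u in P];print('edge',a.round(3),b.round(3),'yaw',np.degrees(np.arctan2(-(a-b)[0],(a-b)[1])))
"""+s[j:]
s=s.replace("f=least_squares","f=min([least_squares").replace("[.66,-.05,-.05,.6","[.66,-.05,y0,t0").replace("3,3,3,3]))","3,3,3,3])) for y0 in(-.15,0) for t0 in(.55,.65)],key=lambda f:f.cost)").replace("diff_step=1e-3","diff_step=3e-3")
open('fit.py','w').write(s)
E
python3 fit.py
```

```text
tail [0.5474 0.3205 0.1633] rim [0.5481 0.3204 0.0652]
knob [368.78409091 299.43181818] [340.76315789 189.78947368] [ 0.6451 -0.0417  0.1084]
[ 0.6643 -0.0447 -0.1275  0.6377  0.0012 -0.0631  0.2632 -0.5089  0.6483] tilt 36.53769262822692 yaw -7.306776966054722 n [-0.5905  0.0757  0.8035] knob [ 0.6454 -0.0423  0.1157] 0.7721393570579425 [ 4.66 -0.35  0.13 -3.   -0.25  1.05 -2.04  2.59]
edge [0.595 0.041 0.012] [ 0.581 -0.116  0.012] yaw -5.018551143868222
edge [0.616 0.018 0.06 ] [ 0.604 -0.091  0.06 ] yaw -6.588232376194186
```

View pics/f3.png

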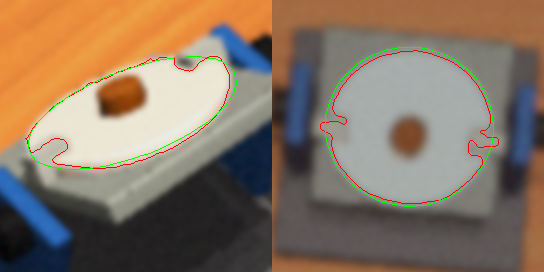

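```bash
sed -i "s/\[o+(Rm@np.array(\[.05\*np.cos(th),.05\*np.sin(th),0\*th+z\])).T for z in(.02,.02-q\[4\])\]/[o+(Rm@np.array([r*np.cos(th),r*np.sin(th),0*th+z])).T for r,z in((q[9],.02),(.05,.02-q[4]))]/; s/,0,0,0,0\]/,0,0,0,0,.048]/; s/1,1,1,1\]/1,1,1,1,.005]/; s/-3,-3,-3,-3\]/-3,-3,-3,-3,.03]/; s/,3,3,3,3\]/,3,3,3,3,.051]/; s/q\[7:9\]-kv),np/q[7:9]-kv),30*(q[2]+.105),np/;s/fun\[-8:\]/fun[-9:]/;s/pics\/f3/pics\/f4/" fit.py; python3 fit.py
```

```text
tail [0.5474 0.3205 0.1633] rim [0.5481 0.3204 0.0652]
knob [368.78651685 299.48314607] [340.84615385 189.76923077] [ 0.6452 -0.0419  0.1084]
[ 0.6613 -0.0436 -0.1478  0.6781  0.007  -0.0273  0.1064 -0.0839  0.1464
  0.0466] tilt 38.85240148126127 yaw -8.467444153154574 n [-0.6205  0.0924  0.7788] knob [ 0.6414 -0.0406  0.1149] 0.5622938236126263 [ 0.74 -6.89 -1.05  1.74 -1.28 -0.11  0.43 -0.34  0.59]
edge [0.595 0.041 0.012] [ 0.581 -0.116  0.012] yaw -5.018551143868222
edge [0.616 0.018 0.06 ] [ 0.604 -0.091  0.06 ] yaw -6.588232376194186
```

View pics/f4.png

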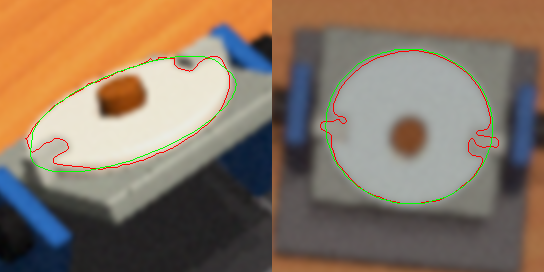

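The fit gives a tilt of about 37.5° and a yaw of about -6.5°, with the knob at (0.644,-0.0415,0.115). Next I plan the moves to the keys with the fingers shut.

```bash
cat > go.py <<'E'
from h import *
import sys
def go(pos,rot=None,frm=None):
    s=robot.read_state();p0=np.array(s['tool_pos']) if frm is None else np.array(frm);r0=R.from_quat(s['orientation'])
    d=r0.inv().apply(np.array(pos)-p0)/.2;w=(r0.inv()*rot).as_rotvec()/np.pi if rot is not None else np.zeros(3)
    return np.r_[d,w].round(4).tolist()
if __name__=='__main__':
    s=robot.read_state();print(np.round(s['tool_pos'],4),R.from_quat(s['orientation']).as_matrix().round(3).tolist(),np.round(s['qpos'],3),round(s['t'],2))
    for a in sys.argv[1:]: print(a,go([float(v) for v in a.split(',')]))
E
python3 go.py .31,.36,.30 .40,.17,.30 .42,-.02,.30 .443,-.2,.22 .4437,-.2495,.08 .4437,-.2495,.052
```

```text
[0.27   0.5358 0.2313] [[-0.893, 0.45, 0.0], [0.45, 0.893, 0.0], [-0.0, 0.0, -1.0]] [ 0.886  0.104  0.097  1.564 -0.     1.353] 2.45
.31,.36,.30 [-0.5742, -0.6951, -0.3434, 0.0, 0.0, 0.0]
.40,.17,.30 [-1.4036, -1.3409, -0.3434, 0.0, 0.0, 0.0]
.42,-.02,.30 [-1.9204, -2.1443, -0.3435, 0.0, 0.0, 0.0]
.443,-.2,.22 [-2.4282, -2.8963, 0.0565, 0.0, 0.0, 0.0]
.4437,-.2495,.08 [-2.5427, -3.1157, 0.7565, 0.0, 0.0, 0.0]
.4437,-.2495,.052 [-2.5427, -3.1158, 0.8965, 0.0, 0.0, 0.0]
```

jog_arm --commands '[[[-0.58,-0.7,-0.35,0,0,0],[-0.58,-0.7,-0.35,0,0,0],[-0.58,-0.7,-0.35,0,0,0],[-0.58,-0.7,-0.35,0,0,0],[-0.58,-0.7,-0.35,0,0,0],[-0.58,-0.7,-0.35,0,0,0]]]' --claw 1 --force 60

```text
t: 2.95
tool_pos: [0.3121, 0.3557, 0.3043]
orientation: [0.233, 0.973, 0.001, 0.002]
force: [0.8, 0.6, -0.4]
width: 0.0126
grasp_force: 0.0
```

jog_arm --commands '[[[-0.83,-0.65,0,0,0,0],[-0.83,-0.65,0,0,0,0],[-0.83,-0.65,0,0,0,0],[-0.83,-0.65,0,0,0,0],[-0.83,-0.65,0,0,0,0],[-0.83,-0.65,0,0,0,0],[-0.83,-0.65,0,0,0,0]]]'

```text
t: 3.53
tool_pos: [0.4012, 0.166, 0.301]
orientation: [0.234, 0.972, 0.0, -0.0]
force: [-0.3, 0.7, -0.2]
width: -0.0003
grasp_force: 0.0
```

jog_arm --commands '[[[-0.51,-0.8,0,0,0,0],[-0.51,-0.8,0,0,0,0],[-0.51,-0.8,0,0,0,0],[-0.51,-0.8,0,0,0,0],[-0.51,-0.8,0,0,0,0],[-0.51,-0.8,0,0,0,0],[-0.51,-0.8,0,0,0,0]]]'

```text
t: 4.12
tool_pos: [0.4195, -0.0207, 0.3012]
orientation: [0.232, 0.973, 0.0, -0.0]
force: [0.2, 0.3, 0.3]
width: -0.0002
grasp_force: 0.0
```

jog_arm --commands '[[[-0.51,-0.75,0.4,0,0,0],[-0.51,-0.75,0.4,0,0,0],[-0.51,-0.75,0.4,0,0,0],[-0.51,-0.75,0.4,0,0,0],[-0.51,-0.75,0.4,0,0,0],[-0.51,-0.75,0.4,0,0,0],[-0.51,-0.75,0.4,0,0,0],[-0.51,-0.75,0.4,0,0,0]]]'

```text
t: 4.78
tool_pos: [0.4436, -0.1989, 0.2217]
orientation: [0.23, 0.973, 0.0, 0.0]
force: [-0.6, 0.4, 0.0]
width: -0.0
grasp_force: 0.0
```

```bash
python3 go.py .4437,-.2495,.08 .4437,-.2495,.062
```

```text
[ 0.4436 -0.1989  0.2217] [[-0.894, 0.448, 0.0], [0.448, 0.894, 0.001], [0.0, 0.001, -1.0]] [-6.920e-01 -2.470e-01 -2.560e-01  1.562e+00  1.000e-03 -2.270e-01] 4.78
.4437,-.2495,.08 [-0.114, -0.2262, 0.7083, 0.0, 0.0, 0.0]
.4437,-.2495,.062 [-0.114, -0.2262, 0.7983, 0.0, 0.0, 0.0]
```

jog_arm --commands '[[[-0.114,-0.226,0.7,0,0,0],[-0.114,-0.226,0.7,0,0,0],[-0.114,-0.226,0.7,0,0,0],[-0.114,-0.226,0.7,0,0,0],[-0.114,-0.226,0.7,0,0,0],[-0.114,-0.226,0.7,0,0,0]]]'

```text
t: 5.28
tool_pos: [0.4433, -0.2497, 0.0818]
orientation: [0.231, 0.973, 0.0, -0.0]
force: [-0.7, 0.6, 0.4]
width: -0.0001
grasp_force: 0.0
```

jog_arm --commands '[[[0,0,0.1,0,0,0],[0,0,0.12,0,0,0],[0,0,0.12,0,0,0],[0,0,0.12,0,0,0]]]'

```text
t: 5.62
tool_pos: [0.4442, -0.2512, 0.0596]
orientation: [0.231, 0.973, -0.0, 0.001]
force: [1.0, 1.6, 3.0]
width: 0.0002
grasp_force: 1.5
```

jog_arm --commands '[[[0,0,0.015,0,0,0],[0,0,0.03,0,0,0],[0,0,0.03,0,0,0],[0,0,0.03,0,0,0]]]'

```text
t: 5.95
tool_pos: [0.4445, -0.2519, 0.0572]
orientation: [0.231, 0.973, -0.001, 0.002]
force: [-12.5, 14.8, 44.0]
width: 0.0002
grasp_force: 21.8
```

```bash
python3 - <<'E'
from h import *
s=robot.read_state();print(s['tool_pos'],s['force'],s['wrist_torque'])
E
```

```text
[ 0.44446967 -0.25190172  0.0571988 ] [-12.46314895  14.76685065  43.95684556] [3.0876833  2.58622962 0.0145318 ]
```

jog_arm --commands '[[[0,0,-0.2,0,0,0],[0,0,-0.2,0,0,0],[-0.134,-0.231,-0.2,0,0,0],[-0.134,-0.231,-0.2,0,0,0],[-0.134,-0.231,-0.2,0,0,0],[-0.134,-0.231,-0.2,0,0,0]]]'

```text
t: 6.45
tool_pos: [0.446, -0.3052, 0.0917]
orientation: [0.232, 0.973, 0.0, -0.0]
force: [0.9, 0.6, 0.3]
width: -0.0001
grasp_force: 0.0
```

```bash
python3 go.py .4465,-.303,.062 .4465,-.303,.055
```

```text
[ 0.446  -0.3052  0.0917] [[-0.892, 0.451, -0.0], [0.451, 0.892, 0.0], [0.0, 0.0, -1.0]] [-0.842 -0.055 -0.318  1.308  0.    -0.374] 6.45
.4465,-.303,.062 [0.0027, 0.0107, 0.1483, 0.0, 0.0, 0.0]
.4465,-.303,.055 [0.0027, 0.0107, 0.1833, 0.0, 0.0, 0.0]
```

jog_arm --commands '[[[0,0.01,0.12,0,0,0],[0,0.01,0.16,0,0,0],[0,0.01,0.175,0,0,0],[0,0.01,0.175,0,0,0]]]'

```text
t: 6.78
tool_pos: [0.4469, -0.3018, 0.0579]
orientation: [0.231, 0.973, 0.0, -0.0]
force: [-4.5, 4.5, 12.6]
width: -0.0004
grasp_force: 6.6
```

jog_arm --commands '[[[0,0,0.01,0,0,0],[0,0,0.01,0,0,0],[0,0,0.01,0,0,0]]]'

```text
t: 7.03
tool_pos: [0.447, -0.3019, 0.0575]
orientation: [0.231, 0.973, -0.0, -0.0]
force: [-10.5, 9.8, 30.1]
width: -0.0003
grasp_force: 15.0
```

jog_arm --commands '[[[0,0,-0.2,0,0,0],[0,0,-0.2,0,0,0],[-0.098,0.371,-0.2,0,0,0],[-0.098,0.371,-0.2,0,0,0],[-0.098,0.371,-0.2,0,0,0],[-0.098,0.371,-0.15,0,0,0],[-0.098,0.371,-0.08,0,0,0],[-0.098,0.371,-0.06,0,0,0],[-0.098,0.371,-0.06,0,0,0]]]'

```text
t: 7.78
tool_pos: [0.4965, -0.245, 0.0645]
orientation: [0.232, 0.973, 0.001, -0.001]
force: [-0.2, 0.4, 0.3]
width: 0.0001
grasp_force: 0.0
```

jog_arm --commands '[[[0,0,0.02,0,0,0],[0,0,0.02,0,0,0],[0,0,0.02,0,0,0]]]'

```text
t: 8.03
tool_pos: [0.4978, -0.246, 0.0627]
orientation: [0.232, 0.973, -0.0, 0.0]
force: [-0.8, -0.1, 2.3]
width: -0.0003
grasp_force: 0.8
```

jog_arm --commands '[[[0,0,0.01,0,0,0],[0,0,0.01,0,0,0],[0,0,0.01,0,0,0]]]'

```text
t: 8.28
tool_pos: [0.4982, -0.246, 0.0607]
orientation: [0.231, 0.973, -0.0, 0.0]
force: [-1.3, -1.5, 2.3]
width: 0.0001
grasp_force: 1.3
```

jog_arm --commands '[[[0,0,0.02,0,0,0],[0,0,0.025,0,0,0],[0,0,0.025,0,0,0],[0,0,0.025,0,0,0]]]'

```text
t: 8.62
tool_pos: [0.4985, -0.2461, 0.0577]
orientation: [0.231, 0.973, -0.001, 0.001]
force: [-6.9, 3.1, 21.5]
width: 0.0001
grasp_force: 11.0
```

```bash
python3 go.py .5,-.2,.09 .55,.15,.30 .548,.3205,.30 .548,.3205,.118; python3 - <<'E'
from h import *
S=shot('scene','k.png');T=shot('top')
for p in(S,T):
  for t in('tail','torch','holder'): print(t,[(np.round(d['point'],4).tolist(),round(d['p'],2)) for d in vision.spot_in(p,t)[:2]])
E
```

```text
[ 0.4985 -0.2461  0.0577] [[-0.893, 0.45, 0.001], [0.45, 0.893, -0.002], [-0.002, -0.001, -1.0]] [-0.694  0.011 -0.316  1.242 -0.    -0.227] 8.62
.5,-.2,.09 [0.0969, 0.2092, -0.1619, 0.0, 0.0, 0.0]
.55,.15,.30 [0.6589, 1.8836, -1.2145, 0.0, 0.0, 0.0]
.548,.3205,.30 [1.0514, 2.6404, -1.216, 0.0, 0.0, 0.0]
.548,.3205,.118 [1.0532, 2.6413, -0.306, 0.0, 0.0, 0.0]
tail [([0.5589, 0.3107, 0.1219], 0.78)]
torch [([0.5605, 0.3087, 0.1263], 0.97), ([0.7505, -0.3006, 0.0207], 0.65)]
holder [([0.5591, 0.2998, 0.0058], 0.88)]
tail [([0.5447, 0.3081, 0.137], 0.83)]
torch [([0.544, 0.3123, 0.1368], 0.69)]
holder []
```

Green's first contact at about z 0.063 and hard stop at 0.0577 match the 6 mm travel, so all three keys went fully down. Next is the torch.

jog_arm --commands '[[[0,0,-0.2,0,0,0],[0,0,-0.3,0,0,0],[0.6,0.95,-1,0,0,0],[0.6,0.95,-1,0,0,0],[0.6,0.95,-1,0,0,0],[0.6,0.95,-1,0,0,0],[0.6,0.95,-1,0,0,0],[0.6,0.95,-1,0,0,0],[0.6,0.95,-1,0,0,0],[0.6,0.95,-1,0,0,0],[0.6,0.95,-1,0,0,0]]]'

```text
t: 9.93
tool_pos: [0.4767, -0.0217, 0.255]
orientation: [0.23, 0.973, -0.0, 0.0]
force: [-0.0, 0.1, -0.2]
width: 0.0001
grasp_force: 0.0
```

jog_arm --commands '[[[0.45,1,-0.2,0,0,0],[0.45,1,-0.2,0,0,0],[0.45,1,-0.2,0,0,0],[0.45,1,-0.2,0,0,0],[0.45,1,-0.2,0,0,0],[0.45,1,-0.2,0,0,0],[0.45,1,-0.2,0,0,0],[0.45,1,-0.2,0,0,0]]]' --claw -1

```text
t: 10.6
tool_pos: [0.4862, 0.1966, 0.2935]
orientation: [0.231, 0.973, -0.001, -0.001]
force: [0.3, -0.8, -0.3]
width: 0.0856
grasp_force: 0.0
```

```bash
python3 go.py .548,.3205,.25 .548,.3205,.118; python3 - <<'E'
from m import *
T=shot('top');S=shot('scene')
# barrel edges in scene: orange mask centroid per row -> axis points
for p,c in((S,(446,185)),(T,(190,235))):
    h=cv2.cvtColor(p['color'],cv2.COLOR_RGB2HSV).astype(int)
    m=(h[...,0]<12)&(h[...,1]>190)&(h[...,2]>50)
    for y in range(c[1]-18,c[1]+18,5):
        x=np.where(m[y,c[0]-18:c[0]+18])[0]
        if len(x)>2: print(y,x.min()+c[0]-18,x.max()+c[0]-18,end=' | ')
    print()
E
```

```text
[0.4862 0.1966 0.2935] [[-0.893, 0.45, -0.002], [0.45, 0.893, -0.001], [0.002, -0.002, -1.0]] [ 0.135 -0.099  0.008  1.68  -0.     0.601] 10.6
.548,.3205,.25 [0.0023, 0.6925, 0.2164, 0.0, 0.0, 0.0]
.548,.3205,.118 [0.0011, 0.6936, 0.8764, 0.0, 0.0, 0.0]
172 440 453 | 177 439 452 | 182 438 451 | 187 437 450 | 192 436 448 | 197 435 448 | 202 434 447 |
```

jog_arm --commands '[[[0,0.69,0.2,0,0,0],[0,0.69,0.2,0,0,0],[0,0.69,0.2,0,0,0],[0,0.69,0.2,0,0,0],[0,0.69,0.2,0,0,0],[0,0.69,0.2,0,0,0],[0,0.69,0.5,0,0,0],[0,0.69,0.7,0,0,0],[0,0.69,0.87,0,0,0],[0,0.69,0.87,0,0,0],[0,0.69,0.87,0,0,0],[0,0.69,0.87,0,0,0]]]'

```text
t: 11.7
tool_pos: [0.5488, 0.3195, 0.1235]
orientation: [0.232, 0.973, 0.0, 0.001]
force: [0.3, 0.3, 0.7]
width: 0.0853
grasp_force: 0.0
```

```bash
python3 - <<'E'
from m import *
s=robot.read_state();print(s['tool_pos'],s['force'],s['qpos'])
S=shot('scene','g1.png')
print(proj(S,[[.548,.3205,z] for z in(.075,.12,.155)]).round(1))
im=cv2.imread('pics/g1.png')[100:260,360:540];cv2.imwrite('pics/g1c.png',cv2.resize(im,None,fx=3,fy=3,interpolation=2))
E
```

```text
[0.54881377 0.31953033 0.12353993] [0.33407991 0.26768616 0.74385209] [ 3.21774920e-01  2.15031438e-01  2.35504209e-02  1.37775562e+00
 -1.06219405e-04  7.89914262e-01]
[[441.6 196.7]
 [444.8 181.7]
 [447.4 169.4]]
```

View pics/g1c.png

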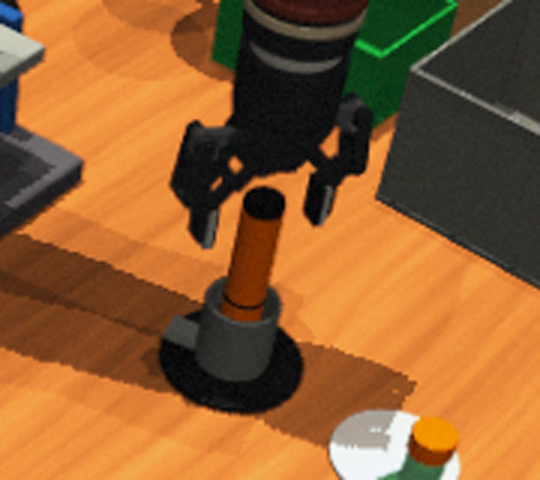

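The picture shows the torch standing centred between the open fingers, with the barrel at crop (255,250). I lower a little and close.

jog_arm --commands '[[[0,0,0.04,0,0,0],[0,0,0.04,0,0,0],[0,0,0.04,0,0,0]]]'

```text
t: 12.0
tool_pos: [0.5486, 0.3206, 0.1144]
orientation: [0.231, 0.973, 0.0, 0.001]
force: [-1.0, -0.6, 0.5]
width: 0.085
grasp_force: 0.0
```

jog_arm --commands '[[[0,0,0,0,0,0],[0,0,0,0,0,0],[0,0,0,0,0,0],[0,0,0,0,0,0],[0,0,0,0,0,0],[0,0,0,0,0,0],[0,0,0,0,0,0],[0,0,0,0,0,0]]]' --claw 1 --force 70

```text
t: 12.67
tool_pos: [0.5483, 0.3206, 0.1137]
orientation: [0.231, 0.973, 0.0, 0.0]
force: [0.7, 0.2, 2.7]
width: 0.0306
grasp_force: 69.4
```

jog_arm --commands '[[[0,0,-0.1,0,0,0],[0,0,-0.2,0,0,0],[0,0,-0.3,0,0,0],[0,0,-0.4,0,0,0],[0,0,-0.5,0,0,0],[0,0,-0.6,0,0,0],[0,0,-0.7,0,0,0],[0,0,-0.8,0,0,0],[0,0,-0.9,0,0,0],[0,0,-0.95,0,0,0],[0,0,-0.95,0,0,0]]]'

```text
t: 13.58
tool_pos: [0.5486, 0.3206, 0.3055]
orientation: [0.231, 0.973, 0.001, 0.001]
force: [0.3, 0.3, -1.8]
width: 0.0304
grasp_force: 69.6
```

```bash
python3 - <<'E'
from m import *
s=robot.read_state();print(np.round(s['tool_pos'],4),s['force'],s['wrist_torque'],s['width'],s['grasp_force'])
S=shot('scene','g2.png');T=shot('top','g2t.png')
for p in(S,T):
  for t in('lens','tail','torch'): print(t,[(np.round(d['point'],4).tolist(),round(d['p'],2)) for d in vision.spot_in(p,t)[:2]])
c=np.array(s['tool_pos']);z=R.from_quat(s['orientation']).as_matrix()[:,2]
uv=proj(S,c)[0].astype(int);x,y=uv
im=cv2.imread('pics/g2.png')[y-60:y+60,x-60:x+60];cv2.imwrite('pics/g2c.png',cv2.resize(im,None,fx=5,fy=5,interpolation=2));print(uv)
for d in(.09,.1,.11): print(d,proj(S,c+d*z).round(1),proj(T,c+d*z).round(1))
E
```

```text
[0.5486 0.3206 0.3055] [ 0.30367639  0.34693202 -1.7945683 ] [-0.00528587 -0.02439402 -0.03765356] 0.030402287991282348 69.60890650749207
lens [([0.5606, 0.3101, 0.2801], 0.86)]
tail [([0.5626, 0.3133, 0.2758], 0.62)]
torch [([0.5604, 0.3078, 0.2786], 0.96)]
lens [([0.5339, 0.31, 0.2425], 0.69)]
tail [([0.5368, 0.3034, 0.2403], 0.55)]
torch [([0.5353, 0.3073, 0.2429], 0.57), ([0.4689, -0.2697, 0.0404], 0.56)]
[459 111]
0.09 [[452.4 147.2]] [[173. 224.]]
0.1 [[451.6 151. ]] [[174.5 224.9]]
0.11 [[450.9 154.8]] [[175.9 225.7]]
```

View pics/g2c.png

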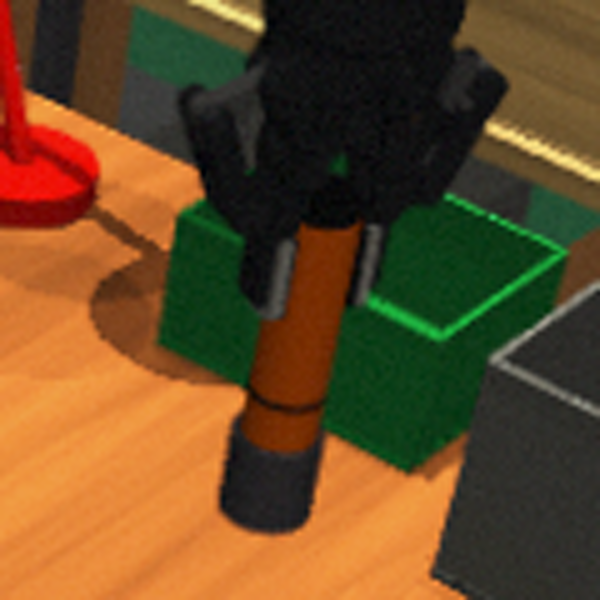

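The torch hangs straight. The lens rim is centred at crop (265,503), i.e. pixel (452,151.6), which puts it 0.102 m beyond the TCP, as expected.

jog_arm --commands '[[[-0.3,-0.82,0,0,0,0],[-0.3,-0.82,0,0,0,0],[-0.3,-0.82,0,0,0,0],[-0.3,-0.82,0,0,0,0],[-0.3,-0.82,0,0,0,0],[-0.3,-0.82,0,0,0,0],[-0.3,-0.82,0,0,0,0]]]'

```text
t: 14.57
tool_pos: [0.5279, 0.1468, 0.3033]
orientation: [0.232, 0.973, 0.0, 0.0]
force: [-0.3, 0.3, -1.8]
width: 0.0305
grasp_force: 70.8
```

jog_arm --commands '[[[-0.3,-0.82,0,0,0,0],[-0.3,-0.82,0,0,0,0],[-0.3,-0.82,0,0,0,0],[-0.3,-0.82,0,0,0,0],[-0.3,-0.82,0,0,0,0],[-0.3,-0.82,0,0,0,0],[-0.3,-0.82,0,0,0,0],[-0.3,-0.82,0,0,0,0]]]'

```text
t: 15.23
tool_pos: [0.5079, -0.0249, 0.3033]
orientation: [0.23, 0.973, 0.0, -0.0]
force: [0.3, 0.8, -3.4]
width: 0.0305
grasp_force: 71.5
```

```bash
cat > fin.py <<'E'
from go import *
t,y=np.radians(37.5),np.radians(-6.5);n=np.array([-np.sin(t)*np.cos(y),-np.sin(t)*np.sin(y),np.cos(t)]);K=np.array([.6435,-.0415,.1145])
s=robot.read_state();r0=R.from_quat(s['orientation']);z=r0.as_matrix()[:,2]
ax=np.cross(z,-n);ax*=np.arctan2(np.linalg.norm(ax),z@-n)/max(np.linalg.norm(ax),1e-9)
rot=R.from_rotvec(ax)*r0
print(np.round(s['tool_pos'],4),np.round(s['qpos'],3),s['t'],'n',n.round(4),'off deg',np.degrees(np.linalg.norm(ax)))
for g in(.12,.05): X=K+(g+.102)*n;print(g,X.round(4),go(X,rot))
E
python3 fin.py
```

```text
[ 0.5079 -0.0249  0.3033] [-3.070e-01 -1.440e-01 -1.600e-02  1.699e+00  1.000e-03  1.580e-01] 15.2333 n [-0.6048  0.0689  0.7934] off deg 37.50424032456067
0.12 [ 0.5092 -0.0262  0.2906] [-0.0087, -0.003, 0.0632, -0.0716, -0.1957, 0.0]
0.05 [ 0.5516 -0.031   0.2351] [-0.2088, 0.0703, 0.3408, -0.0716, -0.1957, 0.0]
```

jog_arm --commands '[[[0,0,0.06,-0.0716,-0.1957,0],[0,0,0.06,-0.0716,-0.1957,0],[0,0,0.06,-0.0716,-0.1957,0],[0,0,0.06,-0.0716,-0.1957,0],[0,0,0.06,-0.0716,-0.1957,0],[0,0,0.06,-0.0716,-0.1957,0],[0,0,0.06,-0.0716,-0.1957,0],[0,0,0.06,-0.0716,-0.1957,0],[0,0,0.06,-0.0716,-0.1957,0]]]'

```text
t: 15.98
tool_pos: [0.5534, -0.0277, 0.3024]
orientation: [0.219, 0.929, 0.036, 0.296]
force: [-0.6, 0.2, -2.9]
width: 0.0303
grasp_force: 71.6
```

```bash
python3 fin.py
```

```text
[ 0.5534 -0.0277  0.3024] [-0.37  -0.84  -0.656  1.165  0.147  0.139] 15.9833 n [-0.6048  0.0689  0.7934] off deg 2.755408982846494
0.12 [ 0.5092 -0.0262  0.2906] [0.1954, -0.0902, -0.0771, -0.0046, -0.0146, 0.0]
0.05 [ 0.5516 -0.031   0.2351] [0.1793, -0.0851, 0.2725, -0.0046, -0.0146, 0.0]
```

Joint 2 is at its range end here, so I fit a small kinematic model from the logged states to check the reach of the final pose.

```bash
cat > kin.py <<'E'
from fin import *
D=[((.27,.5358,.2313),(.886,.104,.097,1.564,0,1.353)),((.4436,-.1989,.2217),(-.692,-.247,-.256,1.562,.001,-.227)),((.446,-.3052,.0917),(-.842,-.055,-.318,1.308,0,-.374)),((.4985,-.2461,.0577),(-.694,.011,-.316,1.242,0,-.227)),((.4862,.1966,.2935),(.135,-.099,.008,1.68,0,.601)),((.5488,.3195,.1235),(.3218,.215,.0236,1.3778,0,.79)),((.5079,-.0249,.3033),(-.307,-.144,-.016,1.699,.001,.158)),((.5534,-.0277,.3024),(-.37,-.84,-.656,1.165,.147,.139))]
QD=[(.231,.973,0,0)]*7+[(.219,.929,.036,.296)]
from scipy.optimize import least_squares
# p=[r0,h,a,b,c,lat,Lw(wrist->tool pitch part),Lt, s5]
def fk(p,q):
    r0,h,a,b,c,lat,w,L,s=p;q1,q2,q3,q4,q5=q[:5];f=q2-q3;g=f+q4
    e=lambda t:np.array([np.cos(t),0,-np.sin(t)])
    W=np.array([r0,lat,h])+a*np.array([np.sin(q2),0,np.cos(q2)])+b*e(f)+c*e(f-np.pi/2)+w*e(g)
    nrm=R.from_rotvec([0,g,0]);d=nrm.apply(R.from_rotvec([0,0,s*q5]).apply([1,0,0]))
    Z=R.from_rotvec([0,0,q1]);return Z.apply(W+L*d),Z.apply(d)
def fit(s):
    def res(v):
        p=np.r_[v,s];o=[]
        for (P,q),Q in zip(D,QD):
            x,d=fk(p,q);o+=list(x-P)+list(.1*(d-R.from_quat(Q).as_matrix()[:,2]))
        return np.r_[o,.01*(np.array(v)-[0,.35,.4,.4,0,.1,.1,.2])]
    return least_squares(res,[0,.35,.4,.4,0,.1,.1,.2])
F=min(((fit(s),s) for s in(1,-1)),key=lambda t:t[0].cost);P=np.r_[F[0].x,F[1]]
if __name__=='__main__':
    print('model',P.round(4),'rms',np.sqrt(np.mean(F[0].fun[:48]**2)),abs(F[0].fun[:48]).max())
    lo=np.array([-2.99,-.84,-1.1,-1.84,-1.51]);hi=np.array([2.99,1.86,1.16,2.11,1.56])
    def ik(X,d,free=False):
        f=min((least_squares(lambda q:np.r_[fk(P,q)[0]-X,.3*(fk(P,q)[1]-d)],g,bounds=(lo,hi)) for g in([-.3,-.3,-.3,1.2,.1],[-.3,.2,.5,1.,.1])),key=lambda f:f.cost)
        x,dd=fk(P,f.x);return f.x.round(3),np.linalg.norm(x-X).round(4),np.degrees(np.arccos(np.clip(dd@d/np.linalg.norm(dd),-1,1))).round(2)
    for g in(.03,.05,.07,.12): print(g,ik(K+(g+.102)*n,-n))
E
python3 kin.py
```

```text
[ 0.5534 -0.0277  0.3024] [-0.37  -0.84  -0.656  1.165  0.147  0.139] 15.9833 n [-0.6048  0.0689  0.7934] off deg 2.755408982846494
0.12 [ 0.5092 -0.0262  0.2906] [0.1954, -0.0902, -0.0771, -0.0046, -0.0146, 0.0]
0.05 [ 0.5516 -0.031   0.2351] [0.1793, -0.0851, 0.2725, -0.0046, -0.0146, 0.0]
model [1.000e-04 2.964e-01 3.368e-01 5.504e-01 4.570e-02 1.296e-01 1.368e-01
 3.052e-01 1.000e+00] rms 9.359666508762014e-05 0.00025130923167338004
0.03 (array([-0.366, -0.84 , -0.813,  0.997,  0.146]), np.float64(0.0089), np.float64(2.16))
0.05 (array([-0.369, -0.84 , -0.774,  1.052,  0.145]), np.float64(0.0126), np.float64(3.13))
0.07 (array([-0.373, -0.84 , -0.736,  1.106,  0.144]), np.float64(0.0158), np.float64(4.03))
0.12 (array([-0.385, -0.84 , -0.641,  1.238,  0.145]), np.float64(0.0225), np.float64(6.01))
```

```bash
cat > ik6.py <<'E'
from kin import *
lo=np.array([-2.99,-.82,-1.08,-1.82,-1.49,-3.1]);hi=np.array([2.99,1.84,1.14,2.09,1.54,3.1])
B=np.array([[0,0,1],[0,1,0],[-1,0,0.]]) # cols: tool x,y,z in wrist frame
def fkR(q):
    f=q[1]-q[2];g=f+q[3]
    return fk(P,q)[0],(R.from_rotvec([0,0,q[0]])*R.from_rotvec([0,g,0])*R.from_rotvec([0,0,P[-1]*q[4]])*R.from_matrix(B)*R.from_rotvec([0,0,q[5]]))
def ik6(X,rot):
    best=None
    for g in([-.3,-.3,-.3,1.2,.1,0],[.3,.2,0,1.4,.1,1.5],[.3,.2,0,1.4,-.1,-1.5],[0,.2,.3,1.4,0,2.8],[0,.2,.3,1.4,0,-2.8]):
        f=least_squares(lambda q:np.r_[fkR(q)[0]-X,.3*(rot.inv()*fkR(q)[1]).as_rotvec()],g,bounds=(lo,hi))
        if best is None or f.cost<best.cost: best=f
    x,r=fkR(best.x);return best.x.round(2).tolist(),round(np.linalg.norm(x-X)*1e3,1),np.degrees((rot.inv()*r).magnitude()).round(2)
def toolrot(u,h,al,sg):
    """u: torch -z; h: dir perp to u in the tool's xz-plane; torch axis in tool frame = cos z + sg sin x"""
    u=u/np.linalg.norm(u);h=h-u*(h@u);h/=np.linalg.norm(h)
    z=np.cos(al)*u-np.sin(al)*h;x=sg*(np.cos(al)*h+np.sin(al)*u);return R.from_matrix(np.c_[x,np.cross(z,x),z])
if __name__=='__main__':
    for (p,q),Q in zip(D,QD): print(np.degrees((R.from_quat(Q).inv()*fkR(q)[1]).magnitude()).round(2),end=' ')
    C=np.array([.5486,.3206,.012])
    for a in(15,20,25,30):
        al=np.radians(a)
        for sg in(-1,1):
            print(a,sg,'final',[ik6(K+(g+.102)*n,toolrot(-n,np.array([1,0,0.]),al,sg)) for g in(.05,.12)])
            if a==25:
                for az in range(0,360,45): print('   grasp az',az,ik6(C+[0,0,.102],toolrot(np.array([0,0,-1.]),np.array([np.cos(np.radians(az)),np.sin(np.radians(az)),0]),al,sg)))
E
python3 ik6.py
```

```text
[ 0.5534 -0.0277  0.3024] [-0.37  -0.84  -0.656  1.165  0.147  0.139] 15.9833 n [-0.6048  0.0689  0.7934] off deg 2.755408982846494
0.12 [ 0.5092 -0.0262  0.2906] [0.1954, -0.0902, -0.0771, -0.0046, -0.0146, 0.0]
0.05 [ 0.5516 -0.031   0.2351] [0.1793, -0.0851, 0.2725, -0.0046, -0.0146, 0.0]
0.05 0.09 0.1 0.11 0.13 0.15 0.09 0.08 15 -1 final [([-0.32, -0.58, -0.55, 1.21, 0.04, -0.33], np.float64(0.0), np.float64(0.0)), ([-0.34, -0.69, -0.51, 1.35, 0.05, -0.35], np.float64(0.0), np.float64(0.0))]
15 1 final [([-0.32, -0.58, -0.55, 1.21, 0.04, 2.82], np.float64(0.0), np.float64(0.0)), ([-0.34, -0.69, -0.51, 1.35, 0.05, 2.79], np.float64(0.0), np.float64(0.0))]
20 -1 final [([-0.3, -0.46, -0.44, 1.28, 0.01, -0.31], np.float64(0.0), np.float64(0.0)), ([-0.32, -0.57, -0.41, 1.41, 0.01, -0.33], np.float64(0.0), np.float64(0.0))]
20 1 final [([-0.3, -0.46, -0.44, 1.28, 0.01, 2.83], np.float64(0.0), np.float64(0.0)), ([-0.32, -0.57, -0.41, 1.41, 0.01, 2.81], np.float64(0.0), np.float64(0.0))]
25 -1 final [([-0.28, -0.34, -0.33, 1.35, -0.02, -0.29], np.float64(0.0), np.float64(0.0)), ([-0.3, 
[... 1306 characters left out ...]
   grasp az 180 ([0.4, -0.25, -0.53, 0.89, -0.17, 0.37], np.float64(0.0), np.float64(0.0))
   grasp az 225 ([0.21, -0.29, -0.56, 0.93, 0.23, -0.53], np.float64(0.0), np.float64(0.0))
   grasp az 270 ([0.11, 0.05, -0.22, 1.24, 0.43, -1.45], np.float64(0.0), np.float64(0.0))
   grasp az 315 ([0.15, 0.48, 0.27, 1.63, 0.35, -2.25], np.float64(0.0), np.float64(0.0))
30 -1 final [([-0.26, -0.22, -0.22, 1.43, -0.05, -0.27], np.float64(0.0), np.float64(0.0)), ([-0.28, -0.33, -0.2, 1.55, -0.05, -0.29], np.float64(0.0), np.float64(0.0))]
30 1 final [([-0.26, -0.22, -0.22, 1.43, -0.05, 2.87], np.float64(0.0), np.float64(0.0)), ([-0.28, -0.33, -0.2, 1.55, -0.05, 2.85], np.float64(0.0), np.float64(0.0))]
```

Tipping needs the tool about 20° off the torch axis. I'll stand the torch back in its cup and regrasp it that way.

```bash
python3 - <<'E' | tail -1
from go import *
print(go([.508,-.025,.3055],R.from_quat([.2309,.97298,0,0])))
E
```

```text
[0.1626, -0.0724, -0.142, 0.0672, 0.181, 0.0007]
```

jog_arm --commands '[[[0.1626,-0.0724,-0.142,0.0672,0.181,0.0007],[0.1626,-0.0724,-0.142,0.0672,0.181,0.0007],[0.1626,-0.0724,-0.142,0.0672,0.181,0.0007],[0.1626,-0.0724,-0.142,0.0672,0.181,0.0007],[0.1626,-0.0724,-0.142,0.0672,0.181,0.0007],[0.1626,-0.0724,-0.142,0.0672,0.181,0.0007],[0.1626,-0.0724,-0.142,0.0672,0.181,0.0007],[0.1626,-0.0724,-0.142,0.0672,0.181,0.0007],[0.1626,-0.0724,-0.142,0.0672,0.181,0.0007]]]'

```text
t: 16.73
tool_pos: [0.5084, -0.0261, 0.307]
orientation: [0.232, 0.973, -0.0, 0.002]
force: [0.2, 1.4, -2.3]
width: 0.0305
grasp_force: 71.8
```

jog_arm --commands '[[[0.3,0.82,0,0,0,0],[0.3,0.82,0,0,0,0],[0.3,0.82,0,0,0,0],[0.3,0.82,0,0,0,0],[0.3,0.82,0,0,0,0],[0.3,0.82,0,0,0,0],[0.3,0.82,0,0,0,0]]]'

```text
t: 17.32
tool_pos: [0.5281, 0.1472, 0.3083]
orientation: [0.231, 0.973, 0.0, 0.003]
force: [0.2, -0.5, -2.8]
width: 0.0306
grasp_force: 71.8
```

```bash
python3 - <<'E' | tail -2
from go import *
s=robot.read_state();print(s['tool_pos'],s['orientation'],s['t'])
print(go([.5485,.3206,.3055],R.from_quat([.2309,.97298,0,0])))
E
```

```text
[0.52813725 0.14718706 0.30825336] [2.31308374e-01 9.72875164e-01 3.38685052e-04 3.19940913e-03] 17.3167
[0.2994, 0.8201, 0.0137, 0.0007, 0.0019, -0.0003]
```

jog_arm --commands '[[[0.3,0.82,0.01,0.0007,0.0018,0],[0.3,0.82,0.01,0.0007,0.0018,0],[0.3,0.82,0.01,0.0007,0.0018,0],[0.3,0.82,0.01,0.0007,0.0018,0],[0.3,0.82,0.01,0.0007,0.0018,0],[0.3,0.82,0.01,0.0007,0.0018,0],[0.3,0.82,0.01,0.0007,0.0018,0],[0.3,0.82,0.01,0.0007,0.0018,0]]]'

```text
t: 17.98
tool_pos: [0.5497, 0.3184, 0.3049]
orientation: [0.233, 0.972, -0.0, -0.001]
force: [0.2, -0.3, -3.2]
width: 0.0301
grasp_force: 72.4
```

```bash
python3 - <<'E' | tail -2
from go import *
s=robot.read_state();print(s['tool_pos'],s['orientation'],s['t'])
print(go([.5485,.3206,.1165],R.from_quat([.2309,.97298,0,0])))
E
```

```text
[0.54974531 0.31842086 0.30493885] [ 2.33020873e-01  9.72470669e-01 -3.80480817e-04 -1.38797807e-03] 17.9833
[0.0081, 0.0082, 0.9422, -0.0004, -0.0008, -0.0014]
```

jog_arm --commands '[[[0.004,0.006,0.1,0,0,0],[0.004,0.006,0.25,0,0,0],[0.004,0.006,0.4,0,0,0],[0.004,0.006,0.5,0,0,0],[0.004,0.006,0.6,0,0,0],[0.004,0.006,0.7,0,0,0],[0.004,0.006,0.8,0,0,0],[0.004,0.006,0.88,0,0,0],[0.004,0.006,0.92,0,0,0],[0.004,0.006,0.935,0,0,0],[0.004,0.006,0.935,0,0,0],[0.004,0.006,0.935,0,0,0]]]'

```text
t: 18.98
tool_pos: [0.5492, 0.3211, 0.1182]
orientation: [0.233, 0.973, -0.0, -0.001]
force: [-0.8, -0.4, -3.3]
width: 0.0309
grasp_force: 72.4
```

jog_arm --commands '[[[0,0,0.01,0,0,0],[0,0,0.02,0,0,0],[0,0,0.02,0,0,0]]]'

```text
t: 19.23
tool_pos: [0.5491, 0.3218, 0.1137]
orientation: [0.232, 0.973, -0.0, -0.001]
force: [0.4, 0.2, 1.1]
width: 0.0305
grasp_force: 73.0
```

jog_arm --commands '[[[0,0,0,0,0,0],[0,0,0,0,0,0],[0,0,0,0,0,0],[0,0,0,0,0,0],[0,0,0,0,0,0],[0,0,0,0,0,0]]]' --claw -1

```text
t: 19.73
tool_pos: [0.5484, 0.3215, 0.1128]
orientation: [0.232, 0.973, -0.001, -0.002]
force: [0.2, 0.9, -0.6]
width: 0.0857
grasp_force: 0.0
```

jog_arm --commands '[[[0.01,0,-0.03,0,0.03,0],[0.02,0,-0.03,0,0.06,0],[0.03,0,-0.03,0,0.09,0],[0.033,0,-0.03,0,0.111,0],[0.033,0,-0.03,0,0.111,0],[0.033,0,-0.03,0,0.111,0],[0.033,0,-0.03,0,0.111,0]]]'

```text
t: 20.32
tool_pos: [0.5426, 0.3248, 0.119]
orientation: [0.229, 0.958, 0.039, -0.17]
force: [-0.3, -0.2, 1.1]
width: 0.0853
grasp_force: 0.0
```

```bash
python3 - <<'E'
from m import *
s=robot.read_state();r=R.from_quat(s['orientation']);print(np.round(s['tool_pos'],4),r.as_matrix()[:,2].round(3),np.round(s['qpos'],2),s['force'],s['width'])
print('grasp pt',(np.array(s['tool_pos'])-.019*r.as_matrix()[:,2]).round(4))
p=shot('scene','g3.png')
h=cv2.cvtColor(p['color'],cv2.COLOR_RGB2HSV).astype(int);m=(h[...,0]<12)&(h[...,1]>190)&(h[...,2]>50)
for y in range(167,204,5):
    x=np.where(m[y,428:464])[0]
    if len(x)>2: print(y,x.min()+428,x.max()+428,end=' | ')
E
```

```text
[0.5426 0.3248 0.119 ] [-0.307  0.153 -0.939] [0.22 0.53 0.35 1.67 0.22 0.66] [-0.30950464 -0.23112865  1.09138016] 0.08531563907093927
grasp pt [0.5484 0.3218 0.1368]
172 444 453 | 177 440 453 | 182 438 451 | 187 438 448 | 192 437 447 | 197 436 448 | 202 434 447 |
```

jog_arm --commands '[[[0,0,0,0,0,0],[0,0,0,0,0,0],[0,0,0,0,0,0],[0,0,0,0,0,0],[0,0,0,0,0,0],[0,0,0,0,0,0],[0,0,0,0,0,0],[0,0,0,0,0,0]]]' --claw 1 --force 80

```text
t: 21.03
tool_pos: [0.5428, 0.3247, 0.1194]
orientation: [0.229, 0.958, 0.04, -0.171]
force: [-0.2, 0.5, 5.9]
width: 0.0306
grasp_force: 79.0
```

```bash
python3 - <<'E'
from h import *
import json
s=robot.read_state();r=R.from_quat(s['orientation']);p=np.array(s['tool_pos'])
L=r.inv().apply(np.array([p[0]+.019*.307,p[1]-.019*.153,.012])-p);u=r.inv().apply([0,0,-1])
print(p.round(4),r.as_quat().round(4),'lens in tool',L.round(4),'u',u.round(4),s['width'],s['grasp_force'],s['force'],s['wrist_torque'])
json.dump([L.tolist(),u.tolist()],open('grasp.json','w'));print('up',r.inv().apply([0,0,.19/.2]).round(3))
E
```

```text
[0.5428 0.3247 0.1194] [ 0.2288  0.9576  0.04   -0.1706] lens in tool [-0.0432  0.0002  0.0985] u [-0.3451  0.0015  0.9386] 0.030617648669287508 79.03020774945617 [-0.2316867   0.47021117  5.89500159] [ 0.27797895  0.08962591 -0.03332357]
up [ 0.328 -0.001 -0.892]
```

jog_arm --commands '[[[0.033,0,-0.09,0,0,0],[0.066,0,-0.18,0,0,0],[0.098,0,-0.267,0,0,0],[0.131,0,-0.357,0,0,0],[0.164,0,-0.446,0,0,0],[0.197,0,-0.535,0,0,0],[0.23,0,-0.624,0,0,0],[0.262,0,-0.714,0,0,0],[0.295,0,-0.803,0,0,0],[0.328,0,-0.892,0,0,0],[0.328,0,-0.892,0,0,0],[0.328,0,-0.892,0,0,0]]]'

```text
t: 22.03
tool_pos: [0.5434, 0.3248, 0.3085]
orientation: [0.229, 0.958, 0.04, -0.17]
force: [0.1, -0.1, -2.7]
width: 0.0304
grasp_force: 79.5
```

```bash
cat > fin2.py <<'E'
from ik6 import *
import json
Lt,ut=map(np.array,json.load(open('grasp.json')))
s=robot.read_state();r0=R.from_quat(s['orientation']);p0=np.array(s['tool_pos'])
print('now',p0.round(4),'lens',(p0+r0.apply(Lt)).round(4),'t',s['t'],'w',s['width'],s['grasp_force'])
def target(g,K=K,n=n,h=np.array([1,0,0.])):
    # align ut -> -n with the tool -x side towards h
    u=-n;hh=h-u*(h@u);hh/=np.linalg.norm(hh)
    e=-np.array([1,0,0])+ut*ut[0];e/=np.linalg.norm(e)
    A=np.c_[ut,e,np.cross(ut,e)];Bm=np.c_[u,hh,np.cross(u,hh)]
    rot=R.from_matrix(Bm@A.T);return K+g*n-rot.apply(Lt),rot
E
cat > run2.py <<'E'
from fin2 import *
for g in(.13,.05):
    X,rot=target(g);print(g,X.round(4),ik6(X,rot),go(X,rot))
    for y in(.15,):print('  mid',go([X[0],y,.31]))
    # two half way rows
E
python3 run2.py | tail -5
python3 - <<'E'
from h import *
S=shot('scene','g4.png')
import json
L,u=map(np.array,json.load(open('grasp.json')));s=robot.read_state();r=R.from_quat(s['orientation']);p=np.array(s['tool_pos'])
x,y=proj(S,p)[0].astype(int);im=cv2.imread('pics/g4.png')
for k in(0,.04,.155):
    q=tuple(int(v) for v in proj(S,p+r.apply(L-k*u))[0].round());cv2.circle(im,q,1,(255,255,0),-1)
y0=max(0,y-40);cv2.imwrite('pics/g4c.png',cv2.resize(im[y0:y0+120,x-60:x+60],None,fx=5,fy=5,interpolation=2))
E
```

```text
now [0.5434 0.3248 0.3085] lens [0.5493 0.3218 0.2011] t 22.0333 w 0.0304126798243381 79.48417950421572
0.13 [ 0.4947 -0.0255  0.2989] ([-0.32, -0.6, -0.42, 1.45, 0.01, -0.34], np.float64(0.0), np.float64(0.0)) [-0.5566, -1.6728, -0.1496, 0.0316, -0.2093, -0.1509]
  mid [-0.1648, -0.8899, -0.0666, 0.0, 0.0, 0.0]
0.05 [ 0.5431 -0.031   0.2354] ([-0.3, -0.48, -0.45, 1.29, 0.01, -0.31], np.float64(0.0), np.float64(0.0)) [-0.8802, -1.5875, 0.0696, 0.0316, -0.2093, -0.1509]
  mid [-0.3673, -0.7806, -0.1411, 0.0, 0.0, 0.0]
```

View pics/g4c.png

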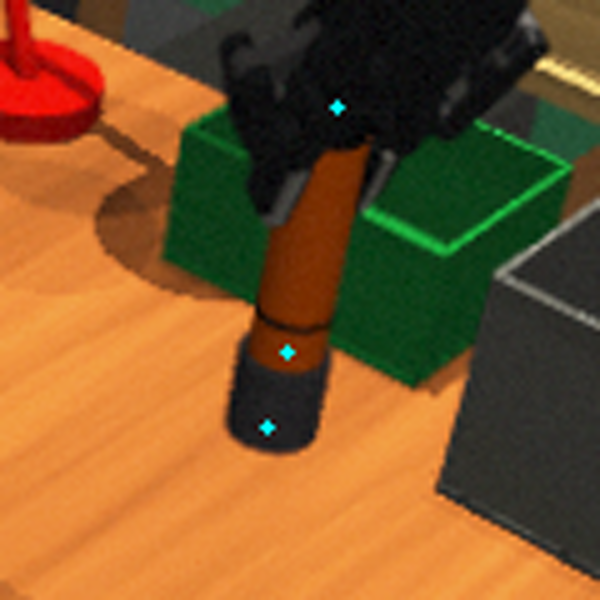

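The picture matches the predicted lens point (267,427) and head edge (287,352) along the torch, so the grasp is as modelled. Now I carry it over, still upright.

jog_arm --commands '[[[-0.17,-0.89,-0.07,0,0,0],[-0.17,-0.89,-0.07,0,0,0],[-0.17,-0.89,-0.07,0,0,0],[-0.17,-0.89,-0.07,0,0,0],[-0.17,-0.89,-0.07,0,0,0],[-0.17,-0.89,-0.07,0,0,0],[-0.17,-0.89,-0.07,0,0,0],[-0.17,-0.89,-0.07,0,0,0]]]'

```text
t: 22.75
tool_pos: [0.495, 0.1499, 0.3095]
orientation: [0.229, 0.957, 0.04, -0.172]
force: [0.3, 0.9, -1.7]
width: 0.0303
grasp_force: 80.3
```

```bash
python3 run2.py | tail -5
```

```text
now [0.495  0.1499 0.3095] lens [0.5006 0.147  0.2021] t 22.75 w 0.03034897224148174 80.27887919917703
0.13 [ 0.4947 -0.0255  0.2989] ([-0.32, -0.6, -0.42, 1.45, 0.01, -0.34], np.float64(0.0), np.float64(0.0)) [-0.3899, -0.7832, -0.0853, 0.0315, -0.2101, -0.1509]
  mid [0.0019, -0.0003, -0.0018, 0.0, 0.0, 0.0]
0.05 [ 0.5431 -0.031   0.2354] ([-0.3, -0.48, -0.45, 1.29, 0.01, -0.31], np.float64(0.0), np.float64(0.0)) [-0.714, -0.6976, 0.133, 0.0315, -0.2101, -0.1509]
  mid [-0.2004, 0.109, -0.0769, 0.0, 0.0, 0.0]
```

jog_arm --commands '[[[-0.39,-0.783,-0.085,0.0315,-0.21,-0.151],[-0.39,-0.783,-0.085,0.0315,-0.21,-0.151],[-0.39,-0.783,-0.085,0.0315,-0.21,-0.151],[-0.39,-0.783,-0.085,0.0315,-0.21,-0.151],[-0.39,-0.783,-0.085,0.0315,-0.21,-0.151],[-0.39,-0.783,-0.085,0.0315,-0.21,-0.151],[-0.39,-0.783,-0.085,0.0315,-0.21,-0.151],[-0.39,-0.783,-0.085,0.0315,-0.21,-0.151],[-0.39,-0.783,-0.085,0.0315,-0.21,-0.151],[-0.39,-0.783,-0.085,0.0315,-0.21,-0.151]]]'

```text
t: 23.58
tool_pos: [0.4951, -0.0254, 0.2999]
orientation: [-0.006, 0.988, -0.043, 0.147]
force: [0.9, 0.3, -3.1]
width: 0.0304
grasp_force: 80.9
```

```bash
python3 run2.py | tail -5
```

```text
now [ 0.4951 -0.0254  0.2999] lens [ 0.5652 -0.0323  0.2186] t 23.5833 w 0.030355910630890885 80.86840085685253
0.13 [ 0.4947 -0.0255  0.2989] ([-0.32, -0.6, -0.42, 1.45, 0.01, -0.34], np.float64(0.0), np.float64(0.0)) [0.0035, -0.0004, 0.0043, 0.0003, -0.0003, -0.0001]
  mid [-0.0346, 0.869, -0.1217, 0.0, 0.0, 0.0]
0.05 [ 0.5431 -0.031   0.2354] ([-0.3, -0.48, -0.45, 1.29, 0.01, -0.31], np.float64(0.0), np.float64(0.0)) [-0.1349, -0.0001, 0.3796, 0.0003, -0.0003, -0.0001]
  mid [-0.2659, 0.8692, -0.0511, 0.0, 0.0, 0.0]
```

```bash
cat > yaw.py <<'E'
from h import *
T=vision.camera('top');S=vision.camera('scene')
for p,f in((T,'top0'),(S,'scene0')): p['color']=cv2.cvtColor(cv2.imread(f'pics/{f}.png'),cv2.COLOR_BGR2RGB)
def edge(p,a,b,w=4,sig=1.2):
    """subpixel edge (strongest gradient) along segment a-b; returns fitted points"""
    g=cv2.GaussianBlur(p['color'],(0,0),.8).astype(np.float32);a,b=np.float32(a),np.float32(b)
    d=(b-a)/np.linalg.norm(b-a);nn=np.array([-d[1],d[0]]);t=np.linspace(0,1,40);o=np.arange(-w,w+.01,.25)
    pts=(a+np.outer(t,b-a))[:,None]+o[None,:,None]*nn
    v=cv2.remap(g,pts[...,0].astype(np.float32),pts[...,1].astype(np.float32),cv2.INTER_LINEAR)
    m=np.linalg.norm(np.gradient(v,axis=1),axis=2);k=m.argmax(1);off=o[k]
    c=np.polyfit(t,off,1)
    for _ in range(5):
        r=abs(off-np.polyval(c,t));c=np.polyfit(t[r<=max(.6,np.median(r)*1.5)],off[r<=max(.6,np.median(r)*1.5)],1)
    return [a+nn*np.polyval(c,0),b+nn*np.polyval(c,1)],np.median(abs(off-np.polyval(c,t)))
o=np.array([306,155]);c=lambda x,y:o+np.array([x-300,y])/4.286
for nm,a,b,z in(('foot front',c(320,276),c(562,292),.006),('foot left',c(313,262),c(319,190),.006),('foot right',c(573,280),c(578,200),.006),('plate low edge',c(355,223),c(530,240),.06),('plate top edge',c(370,33),c(500,45),.13),('plate L',c(350,205),c(353,175),.07),('plate R',c(538,225),c(542,190),.07)):
    (u,v),r=edge(T,a,b);A,B=onz(T,u,z),onz(T,v,z);d=B-A
    print(nm,u.round(1),v.round(1),'mid',((A+B)/2).round(4),'ang',(np.degrees(np.arctan2(d[1],d[0]))).round(2),'res',r.round(2))
E
python3 yaw.py
```

```text
foot front [310.6 220.3] [367.  225.8] mid [ 0.5849 -0.038   0.006 ] ang -96.66 res 0.24
foot left [306.3 215.9] [308.1 199.1] mid [0.6272 0.0424 0.006 ] ang -6.88 res 0.22
foot right [369.2 220.3] [370.6 201.7] mid [ 0.6152 -0.119   0.006 ] ang -6.03 res 0.12
plate low edge [319.  205.3] [359.8 209.6] mid [ 0.6137 -0.0388  0.06  ] ang -97.22 res 0.26
plate top edge [322.5 161.2] [352.2 170.5] mid [ 0.6976 -0.0338  0.13  ] ang -109.11 res 0.84
plate L [316.5 202.7] [316.4 195.6] mid [0.6331 0.0172 0.07  ] ang -0.49 res 0.12
plate R [361.2 207.5] [363.8 199.5] mid [ 0.6203 -0.0951  0.07  ] ang -19.72 res 0.23
```

```bash
sed "s/^S=shot('scene');T=shot('top')/from yaw import S,T/; s/30\*(q\[2\]+.105)/300*(q[2]+.115)/; s/pics\/f4/pics\/f5/" fit.py > fit5.py; cat >> fit5.py <<'E'
    # profile over tilt, with cost by part
    for g in np.radians([34,35,36,37,38,39,40,41]):
        x0=q.copy();x0[3]=g
        def rr(a): z=np.r_[a[:3],g,a[3:]];return res(z)
        lo=np.array([.5,-.2,-.6,.001,-3,-3,-3,-3,.03]);hi=np.array([.8,.1,.6,.013,3,3,3,3,.051])
        r=least_squares(rr,np.clip(np.delete(x0,3),lo+1e-6,hi-1e-6),loss='soft_l1',f_scale=.3,diff_step=3e-3,bounds=(lo,hi),x_scale=[.01,.01,.1,.005,1,1,1,1,.005])
        n1=len(cs);a=abs(r.fun);print(np.degrees(g).round(0),r.cost.round(2),'med S',np.median(a[:n1]).round(3),'T',np.median(a[n1:-9]).round(3),r.x.round(3))
E
python3 fit5.py | grep -v -E "foot|plate"
```

```text
tail [0.5474 0.3205 0.1633] rim [0.5481 0.3204 0.0652]
knob [368.78651685 299.48314607] [340.69230769 189.82051282] [ 0.6451 -0.0416  0.1081]
[ 0.6617 -0.0434 -0.1159  0.6739  0.0058 -0.0535  0.3071 -0.1456  0.1457
  0.0472] tilt 38.6113589667787 yaw -6.639167272975072 n [-0.6198  0.0721  0.7814] knob [ 0.6418 -0.0411  0.115 ] 0.5788395823133378 [ 0.72 -5.25 -0.04  0.85 -0.26 -0.21  1.23 -0.58  0.58]
edge [0.595 0.041 0.012] [ 0.581 -0.116  0.012] yaw -5.018551143868222
edge [0.616 0.018 0.06 ] [ 0.604 -0.091  0.06 ] yaw -6.588232376194186
34.0 85.23 med S 0.5 T 1.026 [ 0.66  -0.043 -0.116  0.004 -0.026  0.307 -0.019  0.046  0.04 ]
35.0 80.19 med S 0.405 T 0.921 [ 0.66  -0.043 -0.115  0.005 -0.08  -0.    -0.068 -0.051  0.036]
36.0 79.31 med S 0.577 T 0.77 [ 0.661 -0.043 -0.115  0.005 -0.118  0.075 -0.104  0.003  0.041]
37.0 79.56 med S 0.506 T 0.667 [ 0.662 -0.044 -0.115  0.004 -0.046  0.293 -0.251  0.275  0.046]
38.0 77.85 med S 0.494 T 0.603 [ 0.662 -0.043 -0.116  0.005 -0.028  0.506 -0.15   0.074  0.048]
39.0 77.47 med S 0.585 T 0.492 [ 0.661 -0.043 -0.116  0.007 -0.019  0.123 -0.156  0.19   0.047]
40.0 78.28 med S 0.674 T 0.4 [ 0.661 -0.043 -0.116  0.008  0.025  0.049 -0.013  0.14   0.046]
41.0 80.25 med S 0.769 T 0.331 [ 0.661 -0.043 -0.116  0.009  0.006  0.004  0.033  0.055  0.047]
```

```bash
python3 - <<'E' | grep -v -E "foot|plate L|plate R|plate top|plate low"
from yaw import *
from scipy.optimize import least_squares
g=T['color'].astype(float);sat=g[...,0]-g[...,2]   # wood: R>>B ; plate grey
pts=[]
for x in range(322,358,2):
    col=sat[156:172,x];th=(col[:3].mean()+10)/2
    k=np.where((col[:-1]>th)&(col[1:]<=th))[0]
    if len(k): k=k[0];pts.append((x,156+k+(col[k]-th)/(col[k]-col[k+1])))
pts=np.array(pts);c=np.polyfit(pts[:,0],pts[:,1],1);r=pts[:,1]-np.polyval(c,pts[:,0]);ok=abs(r)<.6;c=np.polyfit(pts[ok,0],pts[ok,1],1)
print('upper edge slope',np.degrees(np.arctan(c[0])).round(2),r.round(1))
up=[(330,np.polyval(c,330)),(350,np.polyval(c,350))]
(lu,lv),_=edge(T,c_:=np.array([306,155])+np.array([55,223])/4.286,np.array([306,155])+np.array([230,240])/4.286)
yw=np.radians(-6.6)
for o in((.659,-.043),(.661,-.043),(.663,-.0432)):
  for zf in(.006,.008,.010):
    def lines(t,sgn):
        Rm=R.from_euler('ZY',[yw,-t]).as_matrix();P=np.array([*o,.09])+(Rm@np.array([[sgn*.055]*2,[.03,-.03],[zf]*2])).T
        return proj(T,P)
    def dist(L,q): d=(L[1]-L[0])/np.linalg.norm(L[1]-L[0]);w=np.array(q)-L[0];return d[0]*w[1]-d[1]*w[0]
    out=[]
    for sgn,qs in((1,up),(-1,[lu,lv])):
        f=least_squares(lambda t:[dist(lines(t[0],sgn),q) for q in qs],[.65]);out.append(np.degrees(f.x[0]).round(1))
    f=least_squares(lambda t:[dist(lines(t[0],s),q) for s,qs in((1,up),(-1,[lu,lv])) for q in qs],[.65]);out.append(np.degrees(f.x[0]).round(1))
    print(o,zf,'tilt from upper, lower, both',out,f.fun.round(2))
E
```

```text
upper edge slope 5.29 [ 0.1 -0.   0.1  0.  -0.1 -0.  -0.  -0.   0.  -0.  -0.   0.  -0.1  0.
 -0.  -0.  -0.   0.1]
(0.659, -0.043) 0.006 tilt from upper, lower, both [np.float64(25.8), np.float64(41.9), np.float64(31.9)] [-0.74 -0.75 -1.43 -1.  ]
(0.659, -0.043) 0.008 tilt from upper, lower, both [np.float64(24.8), np.float64(44.6), np.float64(30.2)] [-0.69 -0.7  -1.82 -1.38]
(0.659, -0.043) 0.01 tilt from upper, lower, both [np.float64(23.9), np.float64(47.4), np.float64(27.1)] [-0.41 -0.42 -2.19 -1.76]
(0.661, -0.043) 0.006 tilt from upper, lower, both [np.float64(32.4), np.float64(36.0), np.float64(33.5)] [-0.17 -0.18 -0.49 -0.05]
(0.661, -0.043) 0.008 tilt from upper, lower, both [np.float64(31.0), np.float64(38.9), np.float64(32.9)] [-0.3  -0.31 -0.83 -0.39]
(0.661, -0.043) 0.01 tilt from upper, lower, both [np.float64(29.8), np.float64(42.0), np.float64(31.9)] [-0.34 -0.34 -1.18 -0.74]
(0.663, -0.0432) 0.006 tilt from upper, lower, both [np.float64(37.4), np.float64(26.3), np.float64(34.9)] [0.44 0.43 0.45 0.89]
(0.663, -0.0432) 0.008 tilt from upper, lower, both [np.float64(35.9), np.float64(30.2), np.float64(34.9)] [0.2  0.19 0.14 0.58]
(0.663, -0.0432) 0.01 tilt from upper, lower, both [np.float64(34.5), np.float64(34.1), np.float64(34.5)] [ 0.02  0.01 -0.19  0.24]
```

Yaw is confirmed at about -6.6° and tilt at about 37 ± 1.5°. The knob is at (0.6425,-0.041,0.115), so I go in to 5 cm.

```bash
sed -i 's/K=np.array(\[.*\])/K=np.array([.6425,-.0412,.115])/; s/radians(37.5)/radians(37.3)/' fin.py; python3 run2.py | tail -2
```

```text
0.05 [ 0.5425 -0.0308  0.2363] ([-0.3, -0.48, -0.45, 1.29, 0.01, -0.31], np.float64(0.0), np.float64(0.0)) [-0.1329, 0.0039, 0.373, -0.0, 0.0009, 0.0001]
  mid [-0.2632, 0.872, -0.0539, 0.0, 0.0, 0.0]
```

jog_arm --commands '[[[-0.02,0.001,0.06,0,0.0009,0],[-0.04,0.001,0.11,0,0.0009,0],[-0.06,0.002,0.17,0,0.0009,0],[-0.08,0.002,0.23,0,0.0009,0],[-0.1,0.003,0.28,0,0.0009,0],[-0.12,0.003,0.34,0,0.0009,0],[-0.133,0.003,0.373,0,0.0009,0],[-0.133,0.003,0.373,0,0.0009,0],[-0.133,0.003,0.373,0,0.0009,0],[-0.133,0.003,0.373,0,0.0009,0],[-0.133,0.003,0.373,0,0.0009,0],[-0.133,0.003,0.373,0,0.0009,0]]]'

```text
t: 24.88
tool_pos: [0.5425, -0.0311, 0.2376]
orientation: [-0.006, 0.988, -0.044, 0.148]
force: [-0.0, -0.2, -3.3]
width: 0.0303
grasp_force: 80.9
```

```bash
python3 run2.py | grep -E "now|^0.05"; python3 - <<'E'
from fin2 import *
S=shot('scene','e.png');T=shot('top','et.png')
s=robot.read_state();r=R.from_quat(s['orientation']);p=np.array(s['tool_pos']);l=p+r.apply(Lt);u=r.apply(ut)
print('force',s['force'],'axis dev',np.degrees(np.arccos(u@-n)),'knob off axis',np.linalg.norm(np.cross(K-l,u)),'gap',(K-l)@u)
print('model: lens',proj(S,l).round(1),'neck',proj(S,l-.04*u).round(1),'seam',proj(S,l-.055*u).round(1))
# barrel axis in the scene view: orange band centre along normals
h=cv2.cvtColor(S['color'],cv2.COLOR_RGB2HSV).astype(int);m=(h[...,0]<12)&(h[...,1]>180)&(h[...,2]>40)
for k in(.05,.06,.07,.08,.09):
    a=proj(S,l-k*u)[0];b=proj(S,l-(k+.005)*u)[0];d=(b-a)/np.linalg.norm(b-a);nn=np.array([-d[1],d[0]]);o=np.arange(-14,14,.5)
    q=(a+o[:,None]*nn).round().astype(int);v=m[q[:,1],q[:,0]];w=o[v&(abs(o)<13)];print(k,(w.min(),w.max(),w.mean().round(2)) if len(w) else None)
for t in('lens','knob'): print(t,[(np.round(d['point'],4).tolist(),round(d['p'],2)) for P_ in(S,T) for d in vision.spot_in(P_,t)[:3]],l.round(4))
E
```

```text
0.05 [ 0.551  -0.0308  0.2359] [-0.0384, 0.0023, 0.0201, -0.0008, -0.1113, 0.0]
now [ 0.5425 -0.0311  0.2376] lens [ 0.6126 -0.0381  0.1562] t 24.8833 w 0.030317452362855726 80.85693039000034
0.05 [ 0.5425 -0.0308  0.2363] ([-0.3, -0.48, -0.45, 1.29, 0.01, -0.31], np.float64(0.0), np.float64(0.0)) [0.0015, 0.002, 0.006, -0.0004, 0.0009, 0.0001]
[ 0.5425 -0.0311  0.2376] [-0.301 -0.481 -0.448  1.294  0.006 -0.313] 24.8833 n [-0.6021  0.0686  0.7955] off deg 20.025997227458586
0.12 [ 0.5088 -0.026   0.2916] [0.0815, 0.0014, -0.3087, -0.0008, -0.1113, 0.0]
0.05 [ 0.551  -0.0308  0.2359] [-0.0384, 0.0023, 0.0201, -0.0008, -0.1113, 0.0]
now [ 0.5425 -0.0311  0.2376] lens [ 0.6126 -0.0381  0.1562] t 24.8833 w 0.030317452362855726 80.85693039000034
force [-0.35403407  0.29568369 -3.26472102] axis dev 0.15233563794703348 knob off axis 0.0010203527480899736 gap 0.05090378771840677
model: lens [[358.8 271.7]] neck [[350.9 251.8]] seam [[347.9 244.3]]
0.05 (np.float64(-12.0), np.float64(-7.0), np.float64(-9.22))
0.06 (np.float64(-7.0), np.float64(8.5), np.float64(1.14))
0.07 (np.float64(-7.5), np.float64(-7.0), np.float64(-7.25))
0.08 (np.float64(-9.5), np.float64(-7.0), np.float64(-8.25))
0.09 (np.float64(-8.5), np.float64(-7.0), np.float64(-7.75))
lens [([0.5016, -0.2498, 0.0601], 0.69), ([0.5791, -0.036, 0.2147], 0.55), ([0.5953, -0.0359, 0.1992], 0.76)] [ 0.6125 -0.0381  0.156 ]
knob [([0.6694, -0.0558, 0.1191], 0.93), ([0.2679, -0.3051, 0.0803], 0.72), ([0.2634, 0.3257, 0.1499], 0.7), ([0.2625, -0.2965, 0.0811], 0.84), ([0.2197, 0.2951, 0.1565], 0.61)] [ 0.6125 -0.0381  0.156 ]
```

```bash
python3 - <<'E' | tail -7
from yaw import *
for p,nm,u in((S,'scene',(368.8,299.45)),(T,'top',(340.75,189.75))):
    print(nm,[onz(p,u,z).round(4).tolist() for z in(.106,.11,.115)],'K->',proj(p,[.6425,-.0412,.115]).round(1).tolist(),'mid->',proj(p,[.6452,-.0418,.1085]).round(1).tolist(),'net->',proj(p,[[.669,-.056,.118],[.652,-.042,.11]]).round(1).tolist())
E
```

```text
foot right [369.2 220.3] [370.6 201.7] mid [ 0.6152 -0.119   0.006 ] ang -6.03 res 0.12
plate low edge [319.  205.3] [359.8 209.6] mid [ 0.6137 -0.0388  0.06  ] ang -97.22 res 0.26
plate top edge [322.5 161.2] [352.2 170.5] mid [ 0.6976 -0.0338  0.13  ] ang -109.11 res 0.84
plate L [316.5 202.7] [316.4 195.6] mid [0.6331 0.0172 0.07  ] ang -0.49 res 0.12
plate R [361.2 207.5] [363.8 199.5] mid [ 0.6203 -0.0951  0.07  ] ang -19.72 res 0.23
scene [[0.6437, -0.0407, 0.106], [0.6456, -0.0432, 0.11], [0.6479, -0.0464, 0.115]] K-> [[368.5, 296.2]] mid-> [[369.1, 299.4]] net-> [[374.1, 308.1], [371.9, 301.1]]
top [[0.6462, -0.0414, 0.106], [0.6451, -0.0413, 0.11], [0.6438, -0.0411, 0.115]] K-> [[340.8, 190.3]] mid-> [[341.0, 189.9]] net-> [[346.9, 178.9], [341.0, 186.9]]
```

The pixel geometry agrees from both views: gap 51 mm, knob about 1 mm off the torch axis, torch held steady with nothing touched. I'm handing in.

```bash
python3 -c "
from station import workorder
print(workorder.sign_off())"
```

```text
the job is handed in; nothing more can be done
None
```

I pressed yellow, blue and green fully down in that order, then signed off holding the torch steady about 5 cm (51 mm by my measurement) from the knob, on its axis to about 1 mm; the rose's slope is only known to about 1.5°, and I set the torch back in its cup once to regrasp it at an angle the arm could reach.

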